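# Refit the fuses of a bench power distribution unit and reset it

## Task

Switch the power distribution unit off at its toggle (lean it towards the vents side, where the fuse holders are), then fit every fuse carrier that lies on the bench into a free fuse holder: lugs in the slot, press down and turn clockwise to the stop, so that it springs up and locks. With the unit still off, take the reset pin from its block and press the unit's reset button, which sits under an unmarked opening somewhere along the dark groove; put the pin back in its block and switch the unit on again last of all. Leave the other things on the bench as they stand.

Things in the scene. Friction and masses are not known exactly. Their poses are not given: they have to be found in the camera images.
- unit: Grey metal power distribution unit, fixed, 200 mm along its x, 320 mm along its y, 60 mm high; origin at the centre of its underside, z up. At yaw 0 its -x side (with vents) faces the robot. On its flat top: three fuse holders at x = -50 mm, y = -90, 0 and 90 mm; the dark groove at x = +50 mm from y = -75 to +35 mm; the toggle switch's pivot at x = +50 mm, y = +112 mm.
- holder1 (a point): Right-most (-y) of three like fuse holders: centre of its mouth, level with the unit's top, axes as the unit's. Black round bezel, 4 mm metal plate, hollow below: opening 29.5 mm square for the barrel, crossed by a lug slot 42 mm long (along the unit's y) and 12 mm wide. A sprung brass contact 5 mm down pushes up: 2.4 N at first touch, about 6 N when the underside is 13 mm down.
- holder2 (a point): Middle holder, like holder1. To lock: carrier upright, its x along the slot, pressed until its underside is 12 to 13 mm below the top (the flange stops at 13), then, kept down so that the lugs pass a 2.5 mm ridge under the plate, turned clockwise seen from above by about 72 degrees (stops at -7 and +77).
- holder3 (a point): Left-most (+y) holder, like holder1. Let go after the turn, a carrier springs up 4 mm: underside 9 mm below, centre 13 mm above the unit's top, and the ridge keeps it at 66 to 77 degrees from the slot. Not pressed down enough or not turned past the ridge, it does not lock and stands higher.
- groove_left (a point): Left (+y) end of the dark groove, mid-width, on the groove's floor. The groove is 12 mm wide, 4 mm deep and 110 mm long; its black floor has one opening 10 mm long and as wide as the groove, whose middle lies at least 13 mm from either end and changes from start to start; the sunken black reset button hides 10 mm below the floor.
- groove_right (a point): Right (-y) end of the same groove, mid-width, on its floor; the groove runs straight between the two points.
- reset (a joint): Travel of the reset button: 0 up, 0.006 m fully down; it takes 1.5 N to start and 4.5 N when fully down, and springs back. It counts as pressed when held more than 0.003 m down for a moment.
- switch (a joint): Main toggle switch: 0 = off, leaning 0.5 rad towards the unit's -x (fuse holder side); 1.0 = on, leaning 0.5 rad to the unit's +x. Stays where it is left; about 1.5 N at the tip. Its pivot is 22 mm above the unit's top and the ball at its end 50 mm from the pivot.
- switch_tip (a point): Centre of the black ball (26 mm across) at the end of the toggle's 10 mm thick stem.
- carrier1_mid (a point): Fuse carrier, at the centre of its height, 22 mm above its underside; 44 mm tall, 70 g. Brass barrel 26 mm across, 13 mm high; at its foot a brass cross-bar, 38 mm tip to tip along own x, 8 wide, 5 high (the lugs). Black flange 34 mm across, 13 to 16 mm up; black grip bar 34 mm along own x, 12 mm wide, 16 to 44 mm up.
- carrier2_mid (a point): Fuse carrier 2, centre of its height. Like carrier 1. Two or three carriers are there (absent: None), standing upright on the bench, z up. Half a turn makes no difference. Grip it across the 12 mm width of its bar, fingertips above the flange. 
- carrier3_mid (a point): Fuse carrier 3, centre of its height. Like carrier 1. Two or three carriers are there (absent: None), standing upright on the bench, z up. Half a turn makes no difference. Grip it across the 12 mm width of its bar, fingertips above the flange. 
- pin_mid (a point): Reset pin, at the middle of its handle. 50 g. Black square handle 16 x 16 mm, 50 mm long (square to own x and y), below it a steel shaft 6 mm thick and 46 mm long with a round tip, 71 mm below this point; own z points up from tip to handle when it stands in its block. The handle is 25 mm up and down from this point.
- pin_block: Fixed aluminium block 56 x 56 x 50 mm high, origin at the centre of its underside; a 10 mm hole, open through, in the middle of its top takes the pin's shaft, the handle's underside then resting on the top (pin_mid 75 mm above the block's underside).
- reel: Solder reel standing flat, 54 mm across, 36 mm high, origin under its centre; not part of the job.
- flux: Small amber bottle, 44 mm across, 90 mm high, origin under its centre; not part of the job.
- multimeter: Hand-held multimeter lying on its back, 150 x 75 x 32 mm, origin under its centre; not part of the job.
Things that resemble listed ones, but are neither listed nor needed, are in the scene too. Leave any blue, green or orange look-alike of the part that bears carrier3_mid alone.

How it is judged:
On the way, in this order (a step that is already met when the one before it is completed fails the run):
1. the unit is switched off (value of joint switch below 0.2 rad), for 0.2 s.
2. with the unit off, every fuse carrier is locked in a holder (value of joint switch below 0.2 rad and ((horizontal distance between carrier1_mid and holder1 below 0.005 m and z of carrier1_mid in the frame of holder1 between 0.0095 and 0.0155 m) or (horizontal distance between carrier1_mid and holder2 below 0.005 m and z of carrier1_mid in the frame of holder2 between 0.0095 and 0.0155 m) or (horizontal distance between carrier1_mid and holder3 below 0.005 m and z of carrier1_mid in the frame of holder3 between 0.0095 and 0.0155 m)) and angle between the x axis of each of carrier1_mid, carrier2_mid, carrier3_mid and the x axis of holder1, either way round below 0.52 rad and angle between each of carrier1_mid, carrier2_mid, carrier3_mid's own z axis and vertical below 0.1 rad and ((horizontal distance between carrier2_mid and holder1 below 0.005 m and z of carrier2_mid in the frame of holder1 between 0.0095 and 0.0155 m) or (horizontal distance between carrier2_mid and holder2 below 0.005 m and z of carrier2_mid in the frame of holder2 between 0.0095 and 0.0155 m) or (horizontal distance between carrier2_mid and holder3 below 0.005 m and z of carrier2_mid in the frame of holder3 between 0.0095 and 0.0155 m)) and ((horizontal distance between carrier3_mid and holder1 below 0.005 m and z of carrier3_mid in the frame of holder1 between 0.0095 and 0.0155 m) or (horizontal distance between carrier3_mid and holder2 below 0.005 m and z of carrier3_mid in the frame of holder2 between 0.0095 and 0.0155 m) or (horizontal distance between carrier3_mid and holder3 below 0.005 m and z of carrier3_mid in the frame of holder3 between 0.0095 and 0.0155 m))), for 0.3 s.
3. with the unit off and the carriers locked, the reset button is pressed (all of step 2 and value of joint reset above 0.003 m), for 0.1 s.
4. the unit is switched on again, the pin being back in its block (value of joint switch above 0.8 rad and ((horizontal distance between carrier1_mid and holder1 below 0.005 m and z of carrier1_mid in the frame of holder1 between 0.0095 and 0.0155 m) or (horizontal distance between carrier1_mid and holder2 below 0.005 m and z of carrier1_mid in the frame of holder2 between 0.0095 and 0.0155 m) or (horizontal distance between carrier1_mid and holder3 below 0.005 m and z of carrier1_mid in the frame of holder3 between 0.0095 and 0.0155 m)) and angle between the x axis of each of carrier1_mid, carrier2_mid, carrier3_mid and the x axis of holder1, either way round below 0.52 rad and angle between each of carrier1_mid, carrier2_mid, carrier3_mid's own z axis and vertical below 0.1 rad and ((horizontal distance between carrier2_mid and holder1 below 0.005 m and z of carrier2_mid in the frame of holder1 between 0.0095 and 0.0155 m) or (horizontal distance between carrier2_mid and holder2 below 0.005 m and z of carrier2_mid in the frame of holder2 between 0.0095 and 0.0155 m) or (horizontal distance between carrier2_mid and holder3 below 0.005 m and z of carrier2_mid in the frame of holder3 between 0.0095 and 0.0155 m)) and ((horizontal distance between carrier3_mid and holder1 below 0.005 m and z of carrier3_mid in the frame of holder1 between 0.0095 and 0.0155 m) or (horizontal distance between carrier3_mid and holder2 below 0.005 m and z of carrier3_mid in the frame of holder2 between 0.0095 and 0.0155 m) or (horizontal distance between carrier3_mid and holder3 below 0.005 m and z of carrier3_mid in the frame of holder3 between 0.0095 and 0.0155 m)) and horizontal distance between pin_mid and pin_block below 0.006 m and z of pin_mid in the frame of pin_block between 0.071 and 0.079 m and angle between pin_mid's own z axis and vertical below 0.12 rad), for 0.2 s.
At the end, for the whole second after the job is handed in: Switch on (over 0.8 of 1.0); every carrier present locked in a holder (within 5 mm of its axis, sprung up with centre 9.5 to 15.5 mm above the top, bar within 30 degrees of across the slot, upright within 6 degrees); pin fully down in its block (within 6 mm, 7 degrees); all at rest (all of step 4 and value of joint reset below 0.001 m and linear speed of each of carrier1, carrier2, carrier3, pin below 0.02 m/s); the robot touches nothing.
It fails at once if a bystander (reel, bottle or multimeter) is pushed more than 40 mm away or knocked over (distance of any of reel, flux, multimeter from where it was at the start of the episode above 0.04 m or angle between any of flux, reel's own z axis and vertical above 0.6 rad).
Of carrier1, carrier2, carrier3 only 2 to 3 are there at a start; the rules pass over those that are not, and their reading is None.
At some moment in a run one of carrier1, carrier2, carrier3 may be knocked a few centimetres aside while the robot is not near it.
It also fails if it takes over 210 s, if anything falls off the work surface, if the arm or the gripper's body presses on something with over 40 N, if the wrist force passes 120 N, or if a joint passes its speed limit or range.

## Robot

A 6-joint arm with a two-finger parallel gripper is mounted at the origin on the work surface. World frame = base frame: x ahead of the robot, y to its left, z up, the work surface at z = 0. Lengths are in m, angles in rad, forces in N, time in s.
With the tool pointing down it reaches from about 0.25 to 0.775 m from the base axis. Payload 4 kg.
Tool frame: the origin (TCP) lies at the very end of the fingers, on their centre line; the grasp point (between the pads) lies 19 mm behind it; z points along the fingers, y is the line along which they close (so a half turn about z gives the same grasp; the last joint's range is limited). The gripper opens to 94 mm and grips with 3 to 60 N. Pads are 16 mm wide; open, the fingers measure 119 mm over their backs; the gripper's body (75 mm by 177 mm) begins 78 mm behind the grasp point.
Start: joints at [1.089, 0.087, 1.371, -0, 1.684, -0.103], TCP at [0.203, 0.511, 0.206] pointing down, gripper open.
Joint ranges: [-3.1, 3.1], [-0.76, 2.03], [0.27, 2.55], [-1.08, 4.22], [0.17, 2.65], [-2.57, 2.57]. Speed limits (rad/s): [2.79, 2.79, 3.14, 3.14, 3.14, 3.14].

## Interface

Orientations are given as [roll, pitch, yaw] about the fixed x, y, z axes, in that order (R = Rz(yaw) Ry(pitch) Rx(roll)).
In Python, from bench import robot, snapshot, finder gives the robot as it stands.
- The arm moves only by the tool drive_tool, never from a script. Its argument "deltas" is text: rows parted by semicolons, each of 7 numbers parted by spaces: the shift along the tool's x, y, z each as a share of 100 mm, from -1 to 1, then the turn, a rotation vector about the tool's x, y, z each as a share of 90 degrees, from -1 to 1, then the finger opening in mm, from 0 to 94. In form: tx ty tz rx ry rz gripper; .... A call has 1 to 5 rows; each row is the pose to reach, as a shift and turn from the pose commanded when the call began, along the tool's axes at that moment; what a row does not reach only later rows make up. A row lasts 1/10 s, in which the tool goes at most 50 mm and 8.59 degrees, less where a joint would pass 70% of its speed; a pose out of reach is approached as far as the arm can. A call with a number of a shift or a turn outside -1 to 1 is refused whole. A call with a gripper value outside its range is refused whole. The fingers move at their own pace and stop on an object; the grip force is fixed at half the most. Time passes only in rows, so rows that repeat a pose let the fingers close. It gives the time, the measured TCP pose, the force, the opening and the grip force at its end, in the units of the state.
- robot.get_obs(): the state, without advancing time (a new reading comes with each control period).
- snapshot(name): name is "scene" or "top" or "wrist"; returns a dict with "img" (420x560x3 uint8, red, green, blue), "fx", "fy", "cx", "cy" (pixels), "T" (4x4, takes a point from camera to world coordinates); the wrist camera has in their place "hand_eye" (4x4, takes a point from camera to tool coordinates, whose origin is the TCP and whose axes are the flange's). Camera axes: x right, y up, looking along -z (the intrinsics and any distortion apply to the point x, -y, -z); pixel columns grow to the right and rows downward; lengths in m; the calibration is good to about 2 mm. A picture is of the moment at which its call begins: read the wrist's pose just before it. There is no depth.
- robot.close_job(): hands the job in; it is judged then, once.
Trained networks look in the newest picture that a camera, given by its name, has taken for a name from the list of things; names that differ only in an ending like _2 or _b are one class to them, and where a whole thing is asked for, a point or a joint stands for the part that bears it (a point fixed in the world has none). Each returns a list of dicts, best first, with "confidence" (0 to 1); they miss things now and then, are a little off and sometimes report something else, mostly with a low value. They report only what shows in the picture. A call takes as long as a camera call. They do not tell look-alikes from the thing itself.
- finder.look_for(camera, thing): "xy" ([column, row] in pixels, amid what is visible of it).
- finder.masks_of(camera, thing): "region" (420x560 bool, what is visible of it) and "xy" ([column, row] in pixels, amid what is visible of it).
- finder.landmark_of(camera, thing): "xy" ([column, row] in pixels: a listed point, or the origin of a listed thing).
The state is a dict: "time": time; "joint_positions": joint angles; "qvel": joint speeds; "joint_torque": joint torques, N m; "tool_pos": TCP position; "ee_rot": TCP orientation; "wrist_force": force on the tool from outside, world axes, zero at the start; "wrist_torque": the same for the moment, N m; "width": finger opening in m; "finger_force": force on a finger pad.
Only numpy, scipy, OpenCV 4.12 (cv2) and the standard library are available. Lean on these libraries where they do the work, as an engineer would, in place of code of your own. Each camera call takes 0.05 s, during which the arm holds its last target. There are 200 camera calls.

## Working session

There is one attempt and no reset: what is moved stays moved. The work goes in short steps, Python scripts to look and compute and a tool call to move; the robot and the scene stay as the last step left them, time stands still between calls to the robot, and variables do not carry over. Pictures are saved under pics/ and viewed, at most 14 in all, crops included, and the job is handed in when it is done.

Besides the shell and the picture viewer there is one more tool, called after ">>>" by a JSON object that holds its "fn" and its "kwargs". drive_tool: Moves the arm, as the interface text tells. Shift numbers are shares of 100 mm and turn numbers shares of 90 degrees, none past 1 either way. Its arguments: {"type":"object","properties":{"deltas":{"type":"string"}},"required":["deltas"]}

```bash
ls; mkdir -p pics; cat > h.py <<'E'
import numpy as np, cv2, sys
from bench import robot, snapshot, finder
from scipy.spatial.transform import Rotation as R
def shot(n,name=None):
    o=robot.get_obs(); s=snapshot(n)
    if 'T' not in s:
        T=np.eye(4);T[:3,:3]=R.from_euler('xyz',o['ee_rot']).as_matrix();T[:3,3]=o['tool_pos']
        s['T']=T@s['hand_eye']
    if name: cv2.imwrite('pics/'+name,s['img'][:,:,::-1])
    return s
def ray(s,xy,z):
    p=np.array([(xy[0]-s['cx'])/s['fx'],-(xy[1]-s['cy'])/s['fy'],-1.])
    d=s['T'][:3,:3]@p; c=s['T'][:3,3]
    return c+d*(z-c[2])/d[2]
def proj(s,P):
    q=np.linalg.inv(s['T'])@np.append(P,1); return np.array([s['cx']+s['fx']*q[0]/-q[2], s['cy']-s['fy']*q[1]/-q[2]])
E
python3 - <<'E'
from h import *
np.set_printoptions(precision=4,suppress=True)
print(robot.get_obs())
Z=dict(unit=0,holder1=.06,holder2=.06,holder3=.06,groove_left=.056,groove_right=.056,switch_tip=.126,carrier1_mid=.022,carrier2_mid=.022,carrier3_mid=.022,pin_mid=.075,pin_block=0,reel=0,flux=0,multimeter=0)
for c in ('scene','top'):
    s=shot(c,c+'0.png'); print(c,[k for k in s],s['T'])
    for t in Z:
        for d in finder.landmark_of(c,t)[:5]: print(t,np.round(d['xy'],1),round(d['confidence'],2),np.round(ray(s,d['xy'],Z[t]),4))
E
```

```text
pics
{'time': 0.0, 'joint_positions': array([ 1.0889,  0.088 ,  1.3723,  0.    ,  1.6836, -0.1031]), 'qvel': array([ 0.0013, -0.0013,  0.0003, -0.0004, -0.0004,  0.0003]), 'joint_torque': array([  0.0005, -34.0174, -30.2428,   0.0718,   0.0329,  -0.0002]), 'tool_pos': array([0.2031, 0.5105, 0.2043]), 'ee_rot': array([-3.1394, -0.0002,  2.7628]), 'wrist_force': array([ 0.4682, -0.4178, -0.3672]), 'wrist_torque': array([-0.0567,  0.0055,  0.0489]), 'finger_force': 0.0, 'width': 0.09399118787890401}
scene ['img', 'fx', 'fy', 'cx', 'cy', 'T'] [[-0.7024 -0.5526  0.4486  0.9628]
 [ 0.7116 -0.5591  0.4255  0.3522]
 [ 0.0156  0.6181  0.7859  0.8279]
 [ 0.      0.      0.      1.    ]]
unit [250.7 221.3] 0.92 [ 0.5711 -0.1453  0.    ]
holder1 [237.6 177. ] 0.84 [ 0.5243 -0.244   0.06  ]
holder1 [292.9 211.2] 0.7 [ 0.5034 -0.0587  0.06  ]
holder1 [265.1 197. ] 0.66 [ 0.5205 -0.1413  0.06  ]
holder1 [352.  280.7] 0.27 [0.5518 0.1684 0.06  ]
holder2 [237.6 177. ] 0.84 [ 0.5243 -0.244   0.06  ]
holder2 [292.9 211.2] 0.7 [ 0.5034 -0.0587  0.06  ]
holder2 [265.1 197. ] 0.66 [ 0.5205 -0.1413  0.06  
[... 2409 characters left out ...]
.022 ]
carrier1_mid [324.4 193.2] 0.42 [ 0.6418 -0.2122  0.022 ]
carrier1_mid [139.1 227.4] 0.41 [0.5465 0.3329 0.022 ]
carrier2_mid [147.9 265.2] 0.64 [0.4368 0.3026 0.022 ]
carrier3_mid [189.  298.3] 0.67 [0.3423 0.1833 0.022 ]
carrier3_mid [189.7 266. ] 0.53 [0.4327 0.1835 0.022 ]
carrier3_mid [163.8 291.6] 0.51 [0.3621 0.2547 0.022 ]
carrier3_mid [230.2 285.1] 0.43 [0.3769 0.0674 0.022 ]
pin_block [146.9 225.6] 0.89 [0.5548 0.3175 0.    ]
reel [289.7 201.4] 0.61 [ 0.6229 -0.1092  0.    ]
reel [198.5 187.3] 0.54 [0.6702 0.1669 0.    ]
flux [226.6 159.6] 0.6 [0.7571 0.0823 0.    ]
multimeter [405.7 280.4] 0.7 [ 0.3817 -0.4438  0.    ]
multimeter [326.8 198.4] 0.42 [ 0.6307 -0.2222  0.    ]
```

```bash
python3 -c "
import cv2,numpy as np
cv2.imwrite('pics/both.png',cv2.resize(np.vstack([cv2.imread('pics/scene0.png')]),(784,588)))
cv2.imwrite('pics/top_b.png',cv2.resize(cv2.imread('pics/top0.png'),(784,588)))"
```

```text
(no output)
```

View pics/both.png

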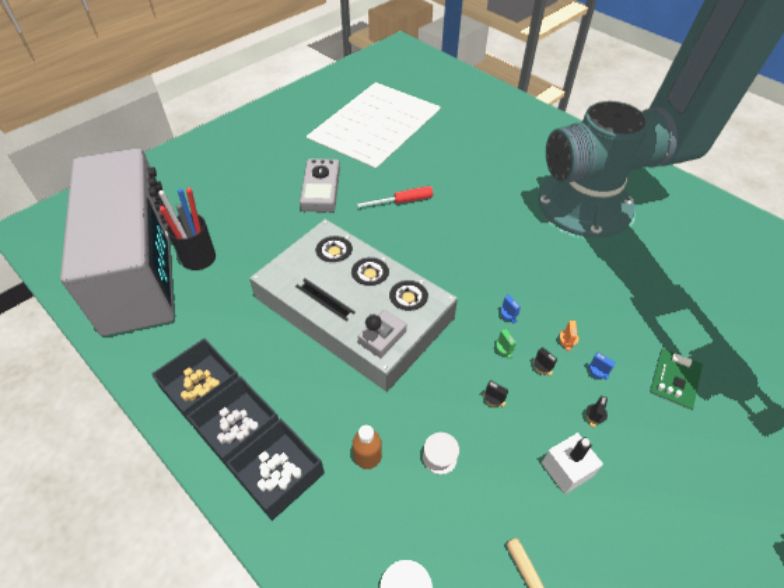

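View pics/top_b.png

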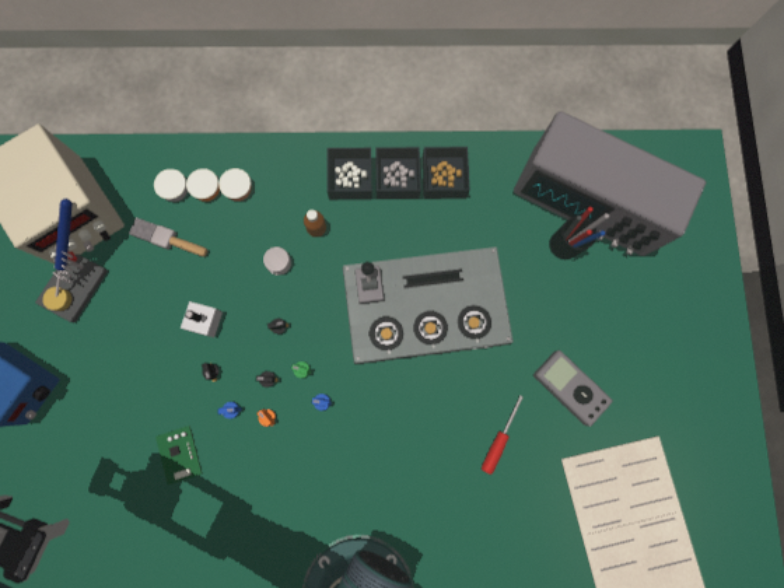

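The top view (784-wide) shows three black carriers at (279,326), (267,379) and (211,371). The look-alikes are blue (229,410), orange (267,417), green (302,370) and blue (322,402). The unit is centred at about (428,305), the toggle leans away from the holders at (368,275), and the pin is in its white block at (200,318).

```bash
cat >> h.py <<'E'
def go(x,y,z,yaw,o=None):
    """print calls from measured pose to world target (tool down), each <=90mm per axis & <=40deg"""
    o=o or robot.get_obs(); p=np.array(o['tool_pos']); y0=o['ee_rot'][2]
    dy=-((yaw-y0+np.pi)%(2*np.pi)-np.pi); d=np.array([x,y,z])-p
    n=int(max(1,np.ceil(np.linalg.norm(d)/.16),np.ceil(abs(dy)/.72)))
    while 1:
        L=[];ok=1
        for i in range(n):
            a=y0-dy*i/n; c,s=np.cos(a),np.sin(a); v=d/n
            t=np.array([c*v[0]+s*v[1],s*v[0]-c*v[1],-v[2]])*10; ok&=abs(t).max()<=1; L.append(t)
        if ok: break
        n+=1
    print('at',np.round(p,4),'yaw',round(y0,4),'rp',np.round(o['ee_rot'][:2],4),'j6 end',round(np.arctan2(y,x)+np.pi/2-yaw,2))
    for t in L: print(n,'rows>=',int(np.ceil(max(np.linalg.norm(t)/.45,abs(dy)/n/.145))),np.round(t,3),'rz',round(dy/n/(np.pi/2),3))
E
python3 - <<'E'
from h import *
s=shot('wrist','w0.png');print(np.round(s['hand_eye'],3),s['fx'],s['cx'],s['cy'])
go(.40,.20,.36,1.68)
E
```

```text
[[-0.     0.963  0.269  0.078]
 [ 1.     0.    -0.    -0.   ]
 [-0.     0.269 -0.963 -0.179]
 [ 0.     0.     0.     1.   ]] 330.20047821242633 281.4097577036412 205.59948165068326
at [0.2034 0.511  0.2055] yaw 2.7628 rp [3.1415 0.    ] j6 end 0.35
4 rows>= 3 [-0.744 -0.541 -0.386] rz 0.172
4 rows>= 3 [-0.862 -0.322 -0.386] rz 0.172
4 rows>= 3 [-0.916 -0.08  -0.386] rz 0.172
4 rows>= 3 [-0.904  0.168 -0.386] rz 0.172
```

>>> {"fn": "drive_tool", "kwargs": {"deltas": "-0.25 -0.18 -0.13 0 0 0.06 94; -0.5 -0.36 -0.26 0 0 0.12 94; -0.74 -0.54 -0.39 0 0 0.17 94"}}

```text
time: 1.95
tool_pos: [0.2525, 0.4326, 0.2448]
ee_rot: [-3.141, 0.0, 2.493]
wrist_force: [0.2, -1.1, -0.3]
width: 0.094
finger_force: 0.0
```

>>> {"fn": "drive_tool", "kwargs": {"deltas": "-0.29 -0.11 -0.13 0 0 0.06 94; -0.57 -0.22 -0.26 0 0 0.12 94; -0.86 -0.32 -0.39 0 0 0.17 94"}}

```text
time: 2.25
tool_pos: [0.302, 0.355, 0.2842]
ee_rot: [3.141, -0.0, 2.226]
wrist_force: [-0.6, -0.2, 0.5]
width: 0.0936
finger_force: 0.0
```

>>> {"fn": "drive_tool", "kwargs": {"deltas": "-0.3 -0.03 -0.13 0 0 0.06 94; -0.6 -0.06 -0.26 0 0 0.12 94; -0.92 -0.08 -0.39 0 0 0.17 94"}}

```text
time: 2.55
tool_pos: [0.3519, 0.2774, 0.3233]
ee_rot: [3.141, -0.0, 1.959]
wrist_force: [0.5, 0.7, 0.3]
width: 0.0938
finger_force: 0.0
```

>>> {"fn": "drive_tool", "kwargs": {"deltas": "-0.3 0.06 -0.13 0 0 0.06 0; -0.6 0.12 -0.26 0 0 0.12 0; -0.9 0.17 -0.39 0 0 0.17 0; -0.9 0.17 -0.39 0 0 0.17 0"}}

```text
time: 2.95
tool_pos: [0.4034, 0.1995, 0.3633]
ee_rot: [3.138, 0.0, 1.689]
wrist_force: [-0.4, 0.4, 1.0]
width: 0.0654
finger_force: 0.0
```

```bash
python3 - <<'E'
from h import *
s=shot('wrist','w1.png')
for t,z in dict(carrier1_mid=.022,carrier3_mid=.022,pin_mid=.075,pin_block=0).items():
    for d in finder.landmark_of('wrist',t)[:7]: print(t,np.round(d['xy'],1),round(d['confidence'],2),np.round(ray(s,d['xy'],z),4))
go(.56,-.12,.36,1.68)
E
```

```text
carrier1_mid [352.9 197.9] 0.87 [0.5268 0.1595 0.022 ]
carrier3_mid [295.  219.9] 0.85 [0.4381 0.1112 0.022 ]
carrier3_mid [239.7 170.8] 0.65 [0.3402 0.1823 0.022 ]
carrier3_mid [255.  125.6] 0.61 [0.3577 0.2547 0.022 ]
carrier3_mid [252.9 238.2] 0.57 [0.3719 0.0708 0.022 ]
carrier3_mid [318.6 370.3] 0.56 [ 0.5214 -0.1819  0.022 ]
carrier3_mid [289.8 174.7] 0.55 [0.4201 0.1854 0.022 ]
pin_mid [397.4  94. ] 0.8 [0.5474 0.3206 0.075 ]
pin_mid [325.  329.3] 0.62 [ 0.5068 -0.0535  0.075 ]
pin_block [375.2  97.8] 0.79 [0.5387 0.3179 0.    ]
at [0.4008 0.2025 0.3609] yaw 1.6967 rp [-3.1404e+00 -2.0000e-04] j6 end -0.32
4 rows>= 2 [-0.85   0.294  0.002] rz 0.003
4 rows>= 2 [-0.849  0.297  0.002] rz 0.003
4 rows>= 2 [-0.847  0.301  0.002] rz 0.003
4 rows>= 2 [-0.846  0.304  0.002] rz 0.003
```

View pics/w1.png

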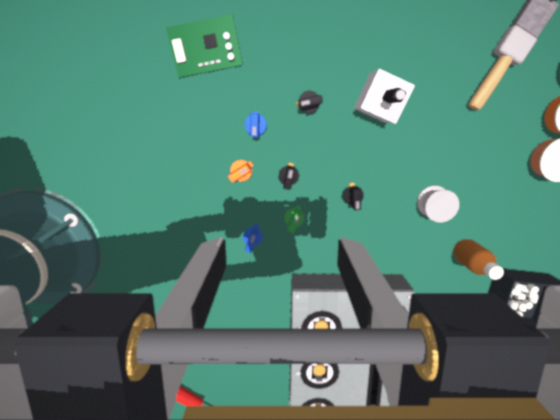

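The wrist view shows the black carriers at (309,103), (289,176) and (353,197), distinct from the coloured ones, and the pin block at (385,97). The unit is next.

>>> {"fn": "drive_tool", "kwargs": {"deltas": "-0.42 0.15 0 0 0 0 0; -0.85 0.3 0 0 0 0 0"}}

```text
time: 3.4
tool_pos: [0.4413, 0.1222, 0.3611]
ee_rot: [-3.141, -0.0, 1.701]
wrist_force: [0.2, -0.1, 0.6]
width: 0.0298
finger_force: 0.0
```

>>> {"fn": "drive_tool", "kwargs": {"deltas": "-0.42 0.15 0 0 0 0 0; -0.85 0.3 0 0 0 0 0"}}

```text
time: 3.6
tool_pos: [0.4822, 0.0403, 0.3611]
ee_rot: [-3.141, -0.001, 1.698]
wrist_force: [0.7, 0.5, 0.3]
width: 0.0133
finger_force: 0.0
```

>>> {"fn": "drive_tool", "kwargs": {"deltas": "-0.42 0.15 0 0 0 0 0; -0.85 0.3 0 0 0 0 0;-0.85 0.3 0 0 0 0 0"}}

```text
time: 3.9
tool_pos: [0.5236, -0.0434, 0.3586]
ee_rot: [-3.137, 0.0, 1.69]
wrist_force: [-0.6, 0.8, -0.7]
width: 0.0004
finger_force: 0.0
```

```bash
python3 - <<'E'
from h import *
s=shot('wrist','w2.png')
for t,z in dict(unit=0,holder1=.06,groove_left=.056,groove_right=.056,switch_tip=.126).items():
    for d in finder.landmark_of('wrist',t)[:7]: print(t,np.round(d['xy'],1),round(d['confidence'],2),np.round(ray(s,d['xy'],z),4))
s=shot('top')
print(robot.get_obs()['tool_pos'],robot.get_obs()['ee_rot'])
for t,z in dict(unit=0,holder1=.06,groove_left=.056,groove_right=.056,switch_tip=.126).items():
    for d in finder.landmark_of('top',t)[:4]: print(t,np.round(d['xy'],1),round(d['confidence'],2),np.round(ray(s,d['xy'],z),4))
E
```

```text
unit [300.8 221.2] 0.81 [ 0.5672 -0.1386  0.    ]
holder1 [268.8 237. ] 0.97 [ 0.5159 -0.1506  0.06  ]
holder1 [268.8 178.5] 0.87 [ 0.5059 -0.0595  0.06  ]
groove_left [331.9 217.1] 0.79 [ 0.6081 -0.1083  0.056 ]
groove_right [333.3 284.2] 0.73 [ 0.6286 -0.2207  0.056 ]
switch_tip [361.7 173.9] 0.95 [ 0.6228 -0.0266  0.126 ]
[ 0.52194284 -0.03856375  0.36213471] [3.14044559e+00 7.80584855e-05 1.69732894e+00]
unit [302.1 220.1] 0.74 [ 0.565  -0.1451  0.    ]
holder1 [276.2 237.7] 0.96 [ 0.506  -0.0649  0.06  ]
holder1 [339.1 226.2] 0.84 [ 0.5362 -0.2442  0.06  ]
holder1 [306.6 234.5] 0.81 [ 0.5138 -0.1509  0.06  ]
holder1 [291.6 202.2] 0.16 [ 0.6076 -0.1109  0.06  ]
groove_left [147.2 226.5] 0.61 [0.5436 0.2988 0.056 ]
groove_right [328.2 194.9] 0.58 [ 0.6286 -0.2177  0.056 ]
```

View pics/w2.png

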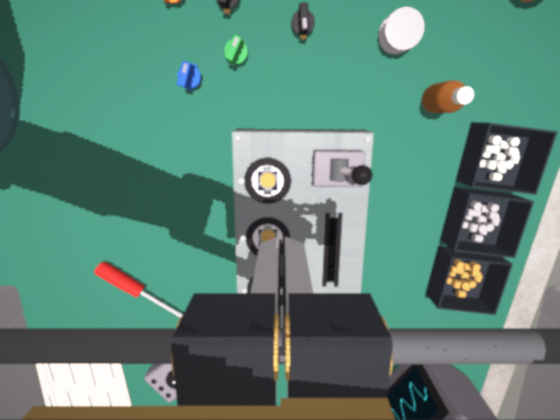

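```bash
cat > edge.py <<'E'
from h import *
# w2 was taken just before at this tool pose (average of readings)
s=shot('wrist','w3.png'); img=s['img'].astype(float)
P=[robot.get_obs()]
for k in range(4): shot('wrist'); P.append(robot.get_obs())
print(np.std([p['tool_pos'] for p in P],0),np.mean([p['tool_pos'] for p in P],0),np.mean([p['ee_rot'][2] for p in P]))
T=np.eye(4);T[:3,:3]=R.from_euler('xyz',[np.pi,0,np.mean([p['ee_rot'][2] for p in P])]).as_matrix();T[:3,3]=np.mean([p['tool_pos'] for p in P],0);s['T']=T@s['hand_eye']
m=img[:,:,1]-img[:,:,0]   # green bench positive, grey ~0
def cross(v,lo):  # subpixel crossing of half level
    a=(v[:4].mean()+v[-4:].mean())/2; q=np.where(np.diff(np.sign(v-a)))[0]
    i=q[0]; return lo+i+(a-v[i])/(v[i+1]-v[i])
L=[ray(s,(cross(m[r,222:246],222),r),.06) for r in range(138,165,3)]
L2=[ray(s,(cross(m[r,358:384],358),r),.06) for r in list(range(138,155,3))+list(range(195,225,3))]
U=[ray(s,(c,cross(m[118:144,c],118)),.06) for c in range(245,362,4)]
for n,E in (('left',L),('right',L2),('up',U)):
    E=np.array(E)[:,:2]; vx,vy,x0,y0=cv2.fitLine(E.astype(np.float32),cv2.DIST_HUBER,0,.001,.001).ravel(); nn=np.array([-vy,vx])
    print(n,np.degrees(np.arctan2(vy,vx)),x0,y0,'rms',np.sqrt(np.mean(((E-[x0,y0])@nn)**2)))
E
python3 edge.py
```

```text
[3.21979273e-05 1.42523517e-04 7.23248173e-05] [ 0.52228462 -0.04004808  0.36154919] 1.6948723560810095
left -83.81243 0.44837174 -0.021828298 rms 9.595547024532818e-05
right -83.70153 0.6522351 -0.038081072 rms 9.314371015436046e-05
up 6.346499 0.5492266 0.017139442 rms 0.00012136220162481295
```

```bash
cat >> h.py <<'E'
UC=np.array([.5625,-.1424]); UY=.109
def U(x,y,c=None):
    c=UC if c is None else c; a=UY
    return c+np.array([np.cos(a)*x-np.sin(a)*y,np.sin(a)*x+np.cos(a)*y])
E
python3 - <<'E'
from h import *
print([U(-.05,y) for y in(-.09,0,.09)],U(.05,.112))
go(*U(.112,.112),.22,1.68)
E
```

```text
[array([ 0.52258732, -0.2373051 ]), array([ 0.51279673, -0.14783921]), array([ 0.50300614, -0.05837333])] [ 0.60001943 -0.02562546]
at [ 0.5223 -0.0402  0.3615] yaw 1.6946 rp [ 3.1416e+00 -1.0000e-04] j6 end -0.14
2 rows>= 3 [0.02  0.705 0.707] rz 0.005
2 rows>= 3 [0.025 0.704 0.707] rz 0.005
```

>>> {"fn": "drive_tool", "kwargs": {"deltas": "0 0.35 0.35 0 0 0 0; 0.02 0.7 0.7 0 0 0.01 0"}}

```text
time: 4.95
tool_pos: [0.593, -0.03, 0.2934]
ee_rot: [3.135, 0.002, 1.677]
wrist_force: [0.4, -0.1, 0.1]
width: 0.0003
finger_force: 0.0
```

>>> {"fn": "drive_tool", "kwargs": {"deltas": "0 0.35 0.35 0 0 0 0; 0.025 0.7 0.7 0 0 0 0; 0.025 0.7 0.7 0 0 0 0; 0.025 0.7 0.7 0 0 0 0"}}

```text
time: 5.35
tool_pos: [0.6604, -0.0195, 0.2188]
ee_rot: [-3.136, -0.001, 1.679]
wrist_force: [0.9, -0.4, 0.0]
width: 0.0004
finger_force: 0.0
```

>>> {"fn": "drive_tool", "kwargs": {"deltas": "0 0 0.4 0 0 0 0; 0 0 0.8 0 0 0 0; 0 0 1 0 0 0 0; 0 0 1 0 0 0 0; 0 0 1 0 0 0 0"}}

```text
time: 5.85
tool_pos: [0.6616, -0.0199, 0.1253]
ee_rot: [3.137, 0.001, 1.679]
wrist_force: [-0.2, -0.3, 0.8]
width: 0.0004
finger_force: 0.0
```

```bash
python3 - <<'E'
from h import *
go(*U(.052,.112),.116,1.68)
E
```

```text
at [ 0.6616 -0.0199  0.1253] yaw 1.6785 rp [3.1367e+00 1.1000e-03] j6 end -0.15
1 rows>= 2 [ 0.009 -0.599  0.093] rz -0.001
```

>>> {"fn": "drive_tool", "kwargs": {"deltas": "0 0 0.06 0 0 0 0; 0 -0.15 0.06 0 0 0 0; 0 -0.3 0.06 0 0 0 0; 0 -0.45 0.06 0 0 0 0; 0 -0.6 0.06 0 0 0 0"}}

```text
time: 6.35
tool_pos: [0.6033, -0.0263, 0.1191]
ee_rot: [3.133, 0.002, 1.679]
wrist_force: [1.9, 0.1, -1.3]
width: 0.0004
finger_force: 1.0
```

>>> {"fn": "drive_tool", "kwargs": {"deltas": "0 0 0 0 0 0 0; 0 0 0 0 0 0 0; 0 0.15 0 0 0 0 0; 0 0.3 -0.4 0 0 0 0; 0 0.3 -0.9 0 0 0 0"}}

```text
time: 6.85
tool_pos: [0.631, -0.0224, 0.2024]
ee_rot: [-3.135, -0.002, 1.679]
wrist_force: [1.0, -0.2, -0.7]
width: 0.0005
finger_force: 0.0
```

```bash
python3 - <<'E'
from h import *
s=shot('scene','s1.png');cv2.imwrite('pics/s1c.png',cv2.resize(s['img'][150:290,160:330,::-1],None,fx=3,fy=3))
for d in finder.landmark_of('scene','switch_tip'):print(d,ray(s,d['xy'],.126))
go(.435,.24,.26,1.68)
E
```

```text
{'xy': [280.3, 217.8], 'confidence': 0.63} [ 0.57674973 -0.03009745  0.126     ]
at [ 0.6357 -0.023   0.215 ] yaw 1.6792 rp [3.1259 0.0036] j6 end 0.39
3 rows>= 3 [ 0.944 -0.57  -0.15 ] rz -0.0
3 rows>= 3 [ 0.944 -0.57  -0.15 ] rz -0.0
3 rows>= 3 [ 0.944 -0.57  -0.15 ] rz -0.0
```

View pics/s1c.png

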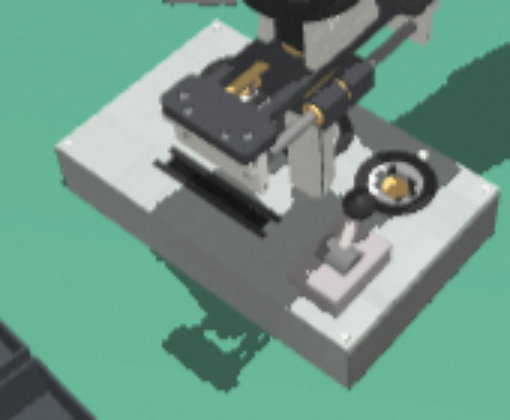

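The toggle now leans to the holder side, with the ball near (0.577,-0.030), so the unit is off. Next I'll hover over the carriers.

>>> {"fn": "drive_tool", "kwargs": {"deltas": "0.3 -0.2 0 0 0 0 0; 0.65 -0.38 0 0 0 0 0; 0.95 -0.57 0 0 0 0 0"}}

```text
time: 7.25
tool_pos: [0.5641, 0.0667, 0.2055]
ee_rot: [3.141, -0.001, 1.679]
wrist_force: [0.7, 0.3, -0.1]
width: 0.0005
finger_force: 0.0
```

>>> {"fn": "drive_tool", "kwargs": {"deltas": "0.3 -0.2 0 0 0 0 30; 0.65 -0.38 0 0 0 0 30; 0.95 -0.57 0 0 0 0 30; 0.95 -0.67 0 0 0 0 30"}}

```text
time: 7.65
tool_pos: [0.4861, 0.1557, 0.206]
ee_rot: [3.141, -0.001, 1.684]
wrist_force: [-0.9, -0.0, 0.1]
width: 0.0283
finger_force: 0.0
```

>>> {"fn": "drive_tool", "kwargs": {"deltas": "0 0 0.1 0 0 0 30; 0 0 0.1 0 0 0 30; 0 0 0.1 0 0 0 30; 0 0 0.1 0 0 0 30"}}

```text
time: 8.05
tool_pos: [0.488, 0.1519, 0.1952]
ee_rot: [-3.141, 0.0, 1.677]
wrist_force: [-0.4, 0.5, -0.1]
width: 0.0302
finger_force: 0.0
```

```bash
cat > fit.py <<'E'
from h import *
from scipy.optimize import minimize
def hull(s,pts,K): return cv2.convexHull(np.float32([proj(s,p)*K+(K-1)/2 for p in pts])).astype(int)
def model(s,x,y,a,z0,shape,K):
    c,sn=np.cos(a),np.sin(a); m=np.zeros((shape[0]*K,shape[1]*K),np.uint8)
    bar=[(x+c*i*.017-sn*j*.006,y+sn*i*.017+c*j*.006,z0+z) for i in(-1,1) for j in(-1,1) for z in(.016,.044)]
    fl=[(x+.017*np.cos(t),y+.017*np.sin(t),z0+z) for t in np.arange(0,6.28,.3) for z in (.013,.016)]
    for h in (bar,fl): cv2.fillConvexPoly(m,hull(s,h,K),1)
    return m
def fit(s,x,y,z0=0,K=6,dbg=None):
    px=proj(s,(x,y,z0+.03)); u0,v0=(px-45).astype(int); u0,v0=max(u0,0),max(v0,0)
    im=s['img'][v0:v0+90,u0:u0+90]; s2=dict(s,cx=s['cx']-u0,cy=s['cy']-v0)
    big=cv2.resize(im,None,fx=K,fy=K,interpolation=cv2.INTER_CUBIC).astype(int)
    mx,mn=big.max(2),big.min(2); d=((mx<95)&(mx-mn<22)).astype(np.uint8)
    n,l,st,ce=cv2.connectedComponentsWithStats(d); ok=[i for i in range(1,n) if st[i,4]>150]
    i=min(ok,key=lambda i:np.linalg.norm(ce[i]-(px-[u0,v0])*K)); d=(l==i).astype(np.uint8)
    f=lambda p:1-(lambda m:(m&d).sum()/max(1,(m|d).sum()))(model(s2,p[0],p[1],p[2],z0,im.shape,K))
    best=min((minimize(f,[x,y,a],method='Nelder-Mead',options=dict(initial_simplex=np.array([[x,y,a],[x+.008,y,a],[x,y+.008,a],[x,y,a+.4]]),xatol=1e-5,fatol=1e-5)) for a in np.arange(0,3.1,.45)),key=lambda r:r.fun)
    if dbg:
        o=np.ascontiguousarray(big[:,:,::-1].astype(np.uint8)); m=model(s2,*best.x,z0,im.shape,K)
        cv2.drawContours(o,cv2.findContours(m,0,1)[0],-1,(0,0,255),1); cv2.drawContours(o,cv2.findContours(d,0,1)[0],-1,(0,255,255),1); cv2.imwrite('pics/'+dbg,o)
    return best.x[0],best.x[1],best.x[2]%np.pi,best.fun
E
python3 - <<'E'
from fit import *
s=shot('wrist','w4.png')
for n,p in dict(A=(.525,.161),B=(.43,.184),C=(.435,.30)).items(): print(n,np.round(fit(s,*p,dbg=n+'.png'),4))
print(robot.get_obs()['tool_pos'],robot.get_obs()['ee_rot'])
cv2.imwrite('pics/abc.png',np.hstack([cv2.resize(cv2.imread('pics/%s.png'%n),(260,260)) for n in 'ABC']))
E
```

```text
A [0.5272 0.162  1.9015 0.2554]
B [0.4194 0.1826 1.4957 0.2495]
C [0.4358 0.2984 0.3632 0.2275]
[0.48799001 0.15198613 0.19531651] [-3.14142208e+00  5.12524740e-05  1.67739698e+00]
```

View pics/abc.png

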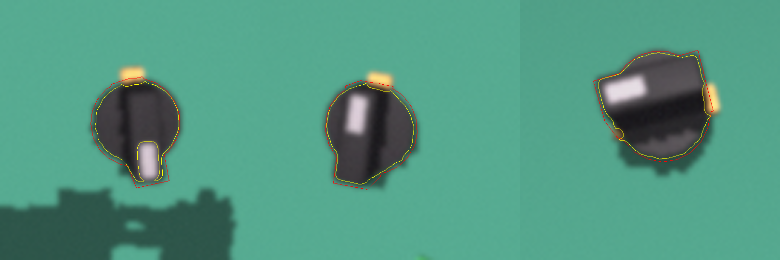

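The crops show black carriers with brass lugs at all three spots, and the fitted outlines match. Candidates in the top picture (784-wide) were black (279,326), (267,379) and (211,371), against coloured (229,410), (267,417), (302,370) and (322,402). I'm taking black A first.

```bash
python3 - <<'E'
from h import *
go(.5272,.162,.06,1.90)
E
```

```text
at [0.488  0.152  0.1953] yaw 1.6774 rp [-3.1414e+00  1.0000e-04] j6 end -0.03
2 rows>= 2 [0.029 0.2   0.677] rz -0.071
2 rows>= 2 [0.007 0.202 0.677] rz -0.071
```

>>> {"fn": "drive_tool", "kwargs": {"deltas": "0.015 0.1 0.33 0 0 -0.04 40; 0.03 0.2 0.67 0 0 -0.07 40"}}

```text
time: 8.3
tool_pos: [0.509, 0.1577, 0.1296]
ee_rot: [3.136, 0.0, 1.79]
wrist_force: [1.1, -0.6, -0.3]
width: 0.0394
finger_force: 0.0
```

>>> {"fn": "drive_tool", "kwargs": {"deltas": "0 0.1 0.33 0 0 -0.04 40; 0.005 0.2 0.65 0 0 -0.07 40; 0.005 0.2 0.65 0 0 -0.07 40; 0.005 0.2 0.65 0 0 -0.07 40;0.005 0.2 0.65 0 0 -0.07 40"}}

```text
time: 8.8
tool_pos: [0.5276, 0.1628, 0.0659]
ee_rot: [3.138, 0.0, 1.898]
wrist_force: [-0.3, -0.0, 0.9]
width: 0.04
finger_force: 0.0
```

```bash
python3 - <<'E'
from h import *
shot('wrist','w5.png')
go(.5272,.162,.02,1.90)
E
```

```text
at [0.5277 0.1629 0.0662] yaw 1.8982 rp [3.1371e+00 5.0000e-04] j6 end -0.03
1 rows>= 2 [-0.007 -0.008  0.462] rz -0.001
```

View pics/w5.png

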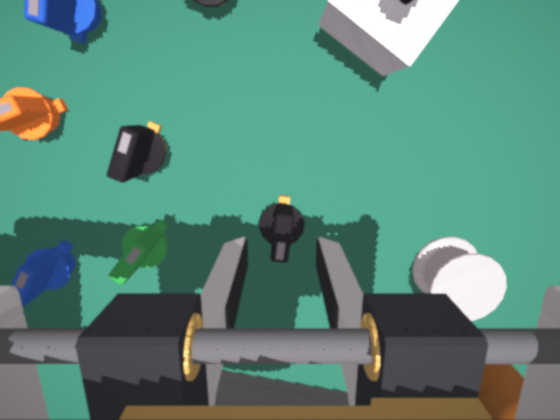

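The carrier sits centred between the fingers at (281,225), so I descend and grip.

>>> {"fn": "drive_tool", "kwargs": {"deltas": "-0.005 -0.01 0.25 0 0 0 40; -0.005 -0.01 0.46 0 0 0 40; -0.005 -0.01 0.46 0 0 0 40; -0.005 -0.01 0.46 0 0 0 40; -0.005 -0.01 0.46 0 0 0 40"}}

```text
time: 9.35
tool_pos: [0.527, 0.1623, 0.0199]
ee_rot: [3.138, 0.0, 1.899]
wrist_force: [-0.1, -0.6, -0.0]
width: 0.0397
finger_force: 0.0
```

>>> {"fn": "drive_tool", "kwargs": {"deltas": "0 0 0 0 0 0 0; 0 0 0 0 0 0 0; 0 0 0 0 0 0 0; 0 0 0 0 0 0 0; 0 0 0 0 0 0 0"}}

```text
time: 9.85
tool_pos: [0.5257, 0.162, 0.0178]
ee_rot: [3.141, -0.0, 1.899]
wrist_force: [-0.7, -1.0, 1.1]
width: 0.0117
finger_force: 30.0
```

```bash
python3 - <<'E'
from fit import *
o=robot.get_obs(); print(o['tool_pos'],o['ee_rot'],o['width'],o['finger_force'])
s=shot('wrist','w6.png')
print(fit(s,*o['tool_pos'][:2],dbg='hA.png'))
E
```

```text
[0.5257133  0.16202424 0.01778749] [ 3.14095944e+00 -5.50412261e-05  1.89885994e+00] 0.011736226048890037 29.999760389328003
(np.float64(0.5259530459006165), np.float64(0.1611435824762708), np.float64(2.147126969158024), np.float64(0.3911497786221574))
```

View pics/hA.png

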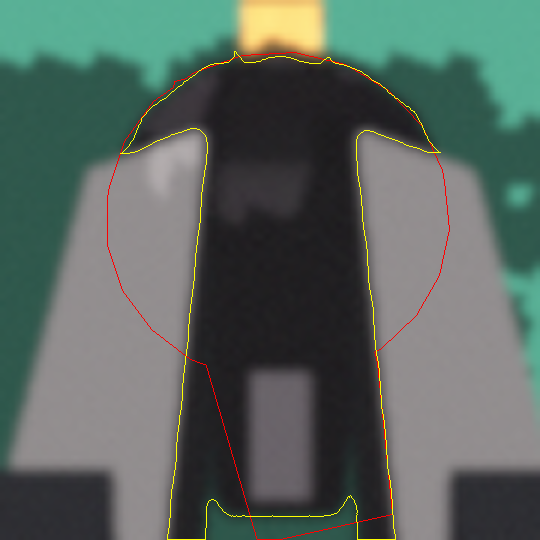

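Gripped and centred: the lug sits mid-crop and the flange arc agrees within 1 mm. Before inserting, I'll verify the holder position by fitting the bezel in w3.

```bash
python3 - <<'E'
from h import *
s=shot('wrist'); s['img']=cv2.imread('pics/w3.png')[:,:,::-1]
T=np.eye(4);T[:3,:3]=R.from_euler('xyz',[np.pi,0,1.6949]).as_matrix();T[:3,3]=[.5223,-.0400,.3615];s['T']=T@s['hand_eye']
for y in (.09,0):
    e=proj(s,[*U(-.05,y),.06]); u,v=(e-32).astype(int); im=s['img'][v:v+64,u:u+64]
    K=4; g=cv2.resize(im,None,fx=K,fy=K,interpolation=cv2.INTER_CUBIC).max(2); d=(g<70).astype(np.uint8)
    n,l,st,ce=cv2.connectedComponentsWithStats(d); i=1+np.argmax(st[1:,4])
    c=max(cv2.findContours((l==i).astype(np.uint8),0,cv2.CHAIN_APPROX_NONE)[0],key=len); (cx,cy),ax,an=cv2.fitEllipse(c)
    p=ray(s,((cx-1.5)/K+u,(cy-1.5)/K+v),.06); print('exp',e,U(-.05,y),'ellipse',(cx-1.5)/K+u,(cy-1.5)/K+v,np.array(ax)/K,p)
    # bright/plate inner: gold contact centroid
    hsv=cv2.cvtColor(np.ascontiguousarray(im),cv2.COLOR_RGB2HSV); w=(hsv[:,:,1]>110)&(hsv[:,:,2]>60)&(hsv[:,:,0]<35); yy,xx=np.where(w); print('gold',len(xx),xx.mean()+u,yy.mean()+v,ray(s,(xx.mean()+u,yy.mean()+v),.055))
    cv2.imwrite('pics/hold%d.png'%int(y*100),cv2.resize(im[:,:,::-1],(380,380)))
cv2.imwrite('pics/hold.png',np.hstack([cv2.imread('pics/hold9.png'),cv2.imread('pics/hold0.png')]))
# other edges in w3 along the groove
for y,x in ((.035,.05),(-.075,.05)): print('groove',proj(s,[*U(x,y),.06]))
go(*U(-.05,.09),.13,1.68)
E
```

```text
exp [266.76467353 179.38895966] [ 0.50300614 -0.05837333] ellipse 266.8628349304199 182.5928497314453 [39.97745514 41.92713928] [ 0.50368999 -0.06314999  0.06      ]
gold 126 267.1904761904762 181.52380952380952 [ 0.50389844 -0.06251881  0.055     ]
exp [266.58850258 236.4761784 ] [ 0.51279673 -0.14783921] ellipse 267.3422660827637 242.71101760864258 [37.55722427 49.74717712] [ 0.51512206 -0.15800177  0.06      ]
gold 85 266.49411764705883 235.68235294117648 [ 0.51250082 -0.14846935  0.055     ]
groove [332.25286849 215.86890373]
groove [328.4086704  280.92218122]
at [0.5257 0.162  0.0178] yaw 1.8989 rp [ 3.141e+00 -1.000e-04] j6 end -0.22
3 rows>= 2 [-0.671 -0.308 -0.374] rz 0.046
3 rows>= 2 [-0.692 -0.259 -0.374] rz 0.046
3 rows>= 2 [-0.709 -0.207 -0.374] rz 0.046
```

View pics/hold.png

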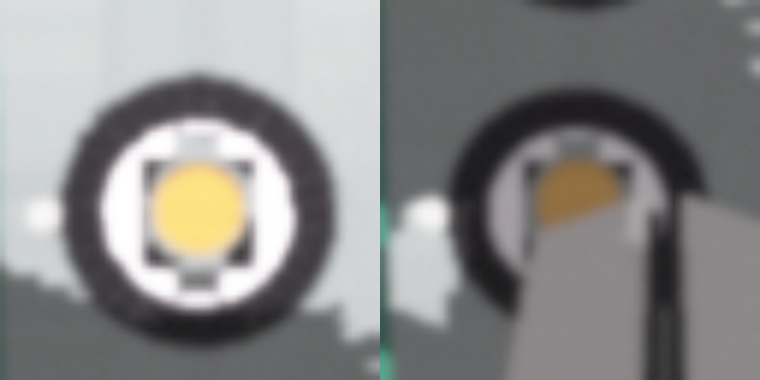

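```bash
sed -i 's/UC=np.array.*/UC=np.array([.5630,-.1469]); UY=.109/' h.py; python3 - <<'E'
from h import *
go(*U(-.05,.03),.17,1.68)
E
```

```text
at [0.5257 0.162  0.0178] yaw 1.8989 rp [ 3.141e+00 -1.000e-04] j6 end -0.34
3 rows>= 3 [-0.881 -0.355 -0.507] rz 0.046
3 rows>= 3 [-0.905 -0.29  -0.507] rz 0.046
3 rows>= 3 [-0.923 -0.223 -0.507] rz 0.046
```

>>> {"fn": "drive_tool", "kwargs": {"deltas": "0 0 -0.3 0 0 0 0; 0 0 -0.6 0 0 0 0; -0.1 -0.1 -0.9 0 0 0 0"}}

```text
time: 10.25
tool_pos: [0.519, 0.1499, 0.1077]
ee_rot: [-3.141, -0.001, 1.9]
wrist_force: [0.8, 0.2, -0.3]
width: 0.0119
finger_force: 30.0
```

>>> {"fn": "drive_tool", "kwargs": {"deltas": "-0.3 -0.1 -0.2 0 0 0.02 0; -0.6 -0.2 -0.4 0 0 0.04 0; -0.9 -0.3 -0.62 0 0 0.06 0"}}

```text
time: 10.55
tool_pos: [0.5191, 0.0534, 0.1696]
ee_rot: [-3.14, -0.0, 1.804]
wrist_force: [1.5, 0.4, -1.7]
width: 0.0119
finger_force: 30.0
```

>>> {"fn": "drive_tool", "kwargs": {"deltas": "-0.3 -0.1 0 0 0 0.02 0; -0.6 -0.2 0 0 0 0.04 0; -0.95 -0.29 0 0 0 0.08 0"}}

```text
time: 10.85
tool_pos: [0.5131, -0.0456, 0.1694]
ee_rot: [-3.141, -0.0, 1.678]
wrist_force: [1.4, -0.1, -1.3]
width: 0.012
finger_force: 30.0
```

>>> {"fn": "drive_tool", "kwargs": {"deltas": "-0.3 -0.07 0 0 0 0 0; -0.6 -0.12 0 0 0 0 0; -0.76 -0.17 0 0 0 0 0; -0.76 -0.17 0 0 0 0 0; -0.76 -0.17 0 0 0 0 0"}}

```text
time: 11.35
tool_pos: [0.5047, -0.1218, 0.169]
ee_rot: [-3.141, -0.001, 1.678]
wrist_force: [-0.0, 0.1, -1.4]
width: 0.0116
finger_force: 30.0
```

```bash
cat > hold.py <<'E'
from h import *
def obsavg(n=2):
    P=[]
    for k in range(n): P.append(robot.get_obs())
    return P[0]
def holder(s,y,save=None,R0=40):
    e=proj(s,[*U(-.05,y),.06]); u,v=(e-R0).astype(int); u,v=max(u,0),max(v,0); im=s['img'][v:v+2*R0,u:u+2*R0]
    K=4; g=cv2.resize(im,None,fx=K,fy=K,interpolation=cv2.INTER_CUBIC).max(2); d=(g<70).astype(np.uint8)
    n,l,st,ce=cv2.connectedComponentsWithStats(d); i=1+np.argmax(st[1:,4])
    c=max(cv2.findContours((l==i).astype(np.uint8),0,cv2.CHAIN_APPROX_NONE)[0],key=len); (cx,cy),ax,an=cv2.fitEllipse(c)
    p=ray(s,((cx-1.5)/K+u,(cy-1.5)/K+v),.06); a=UY
    D=(p-np.append(U(-.05,y),.06))[:2]
    print('holder',y,'ring',p[:2],'axes',np.array(ax)/K,'diff u,v mm',1000*np.array([D@[np.cos(a),np.sin(a)],D@[-np.sin(a),np.cos(a)]]))
    hsv=cv2.cvtColor(np.ascontiguousarray(im),cv2.COLOR_RGB2HSV); w=((hsv[:,:,1]>110)&(hsv[:,:,2]>60)&(hsv[:,:,0]<35)).astype(np.uint8)
    n,l,st,ce=cv2.connectedComponentsWithStats(w)
    if n>1:
        i=1+np.argmax(st[1:,4]); q=ray(s,ce[i]+[u,v],.055)[:2]-U(-.05,y); print('gold',st[i,4],'diff u,v mm',1000*np.array([q@[np.cos(a),np.sin(a)],q@[-np.sin(a),np.cos(a)]]))
    if save:
        o=np.ascontiguousarray(im[:,:,::-1]); q=proj(s,[*U(-.05,y),.06])-[u,v]; o=cv2.resize(o,None,fx=5,fy=5)
        for dx,dy in((-.006,-.021),(.006,-.021),(.006,.021),(-.006,.021)): cv2.circle(o,tuple(int(t) for t in (proj(s,[*U(-.05+dx,y+dy),.06])-[u,v])*5+2),3,(0,0,255),-1)
        cv2.imwrite('pics/'+save,o)
E
python3 - <<'E'
from hold import *
s=shot('wrist','w7.png'); print(robot.get_obs()['tool_pos'],robot.get_obs()['ee_rot']); holder(s,.09,'h3.png',60)
E
```

```text
[ 0.50488939 -0.12132476  0.169195  ] [-3.14133286e+00 -1.01336844e-03  1.67939415e+00]
holder 0.09 ring [ 0.50031691 -0.09227493] axes [5.41474581 9.86077976] diff u,v mm [ -6.36874189 -28.8801713 ]
gold 462 diff u,v mm [ 0.34749448 -0.27483931]
```

View pics/h3.png

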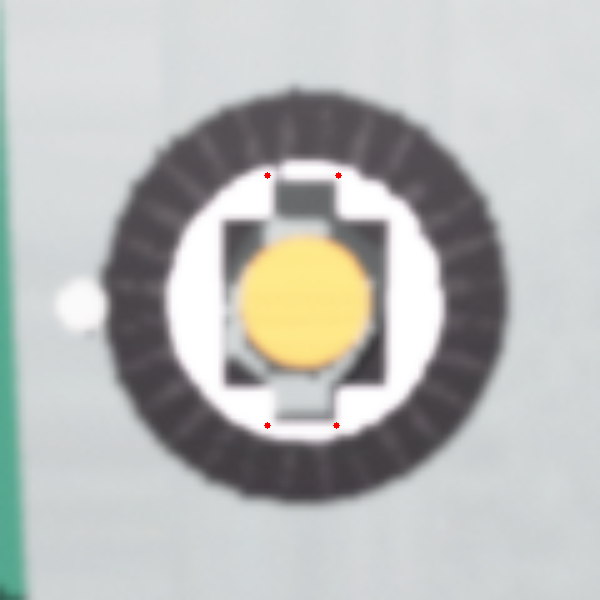

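The holder's square opening and lug slot centre at (305.5,302), against my prediction of (302.5,300), so the model is about 0.5 mm off in x. I'll correct that and insert.

```bash
sed -i 's/UC=np.array.*/UC=np.array([.5634,-.1470]); UY=.109/' h.py; python3 - <<'E'
from h import *
go(*U(-.05,.091),.095,1.68)
E
```

```text
at [ 0.5049 -0.1213  0.1692] yaw 1.6794 rp [-3.1413e+00 -1.0000e-03] j6 end -0.23
1 rows>= 3 [0.591 0.053 0.742] rz -0.0
```

>>> {"fn": "drive_tool", "kwargs": {"deltas": "0.3 0.025 0.2 0 0 0 0; 0.59 0.05 0.4 0 0 0 0; 0.59 0.05 0.74 0 0 0 0; 0.59 0.05 0.74 0 0 0 0; 0.59 0.05 0.74 0 0 0 0"}}

```text
time: 11.9
tool_pos: [0.5032, -0.062, 0.0954]
ee_rot: [-3.14, -0.001, 1.68]
wrist_force: [-0.4, 0.2, -0.0]
width: 0.012
finger_force: 30.0
```

```bash
python3 - <<'E'
from h import *
shot('wrist','w8.png');go(*U(-.05,.091),.075,1.68)
E
```

```text
at [ 0.5043 -0.0627  0.0967] yaw 1.6797 rp [3.1401e+00 4.0000e-04] j6 end -0.23
1 rows>= 1 [ 0.007 -0.004  0.217] rz -0.0
```

View pics/w8.png

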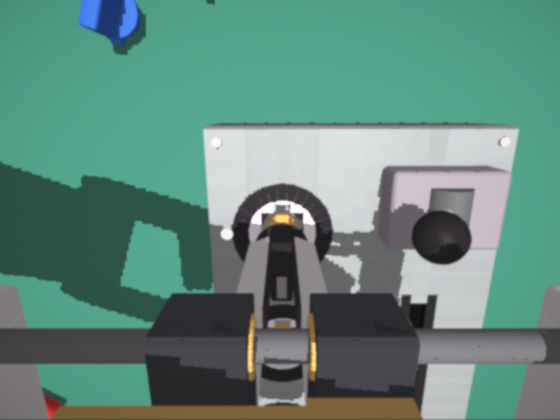

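The lug at (284,218) lines up with the holder ring centre at column 282, so I lower it.

>>> {"fn": "drive_tool", "kwargs": {"deltas": "0.005 0 0.1 0 0 0 0; 0.005 0 0.18 0 0 0 0; 0.005 0 0.22 0 0 0 0; 0.005 0 0.22 0 0 0 0"}}

```text
time: 12.35
tool_pos: [0.5032, -0.0627, 0.073]
ee_rot: [-3.141, -0.0, 1.678]
wrist_force: [0.8, 0.6, -1.5]
width: 0.0119
finger_force: 30.0
```

```bash
python3 - <<'E'
from h import *
go(*U(-.05,.091),.065,1.68);print(robot.get_obs()['wrist_force'],robot.get_obs()['wrist_torque'])
E
```

```text
at [ 0.5032 -0.0627  0.073 ] yaw 1.6785 rp [-3.1409e+00 -3.0000e-04] j6 end -0.23
1 rows>= 1 [0.006 0.006 0.08 ] rz -0.001
[ 0.80173767  0.61635076 -1.53655864] [-0.04481386  0.06595314  0.01233412]
```

>>> {"fn": "drive_tool", "kwargs": {"deltas": "0 0 0.04 0 0 0 0; 0 0 0.08 0 0 0 0; 0 0 0.085 0 0 0 0; 0 0 0.085 0 0 0 0"}}

```text
time: 12.75
tool_pos: [0.5039, -0.0627, 0.0656]
ee_rot: [3.141, 0.001, 1.679]
wrist_force: [-1.8, -0.4, 4.1]
width: 0.0117
finger_force: 30.0
```

>>> {"fn": "drive_tool", "kwargs": {"deltas": "0 0 0.005 0 0 0.09 0; 0 0 0.005 0 0 0.18 0; 0 0.005 0.005 0 0 0.27 0; 0 0.005 0.005 0 0 0.36 0; 0 0.005 0.005 0 0 0.45 0"}}

```text
time: 13.25
tool_pos: [0.5049, -0.0626, 0.0654]
ee_rot: [3.139, -0.001, 0.966]
wrist_force: [0.1, -0.4, 4.7]
width: 0.0114
finger_force: 30.0
```

>>> {"fn": "drive_tool", "kwargs": {"deltas": "0 0 0 0 0 0.09 0; 0 0.005 0 0 0 0.18 0; 0 0.005 0 0 0 0.27 0; 0 0.005 0 0 0 0.36 0; 0 0.005 0 0 0 0.36 0"}}

```text
time: 13.75
tool_pos: [0.5053, -0.0629, 0.0654]
ee_rot: [3.14, -0.002, 0.407]
wrist_force: [0.1, -0.2, 4.2]
width: 0.0116
finger_force: 30.0
```

>>> {"fn": "drive_tool", "kwargs": {"deltas": "0 0 0 0 0 0 30; 0 0 0 0 0 0 30; 0 0 0 0 0 0 30; 0 0 -0.2 0 0 0 30; 0 0 -0.7 0 0 0 30"}}

```text
time: 14.25
tool_pos: [0.4998, -0.0616, 0.1285]
ee_rot: [-3.132, 0.012, 0.408]
wrist_force: [0.5, -0.4, 0.2]
width: 0.0302
finger_force: 0.0
```

>>> {"fn": "drive_tool", "kwargs": {"deltas": "0 0 -0.4 0 0 0 30; 0 0 -0.7 0 0 0 30; 0 0 -0.7 0 0 0 30"}}

```text
time: 14.55
tool_pos: [0.5064, -0.0631, 0.2089]
ee_rot: [3.137, -0.007, 0.408]
wrist_force: [0.1, -0.8, 0.4]
width: 0.0298
finger_force: 0.0
```

```bash
python3 - <<'E'
from h import *
s=shot('wrist','w9.png')
for d in finder.landmark_of('wrist','carrier3_mid')[:4]: print(d,ray(s,d['xy'],.073))
print(U(-.05,.09))
o=robot.get_obs()
go(.488,.152,.2,1.68)
E
```

```text
{'xy': [47.5, 169.3], 'confidence': 0.95} [0.44342164 0.15313454 0.073     ]
{'xy': [109.8, 179.7], 'confidence': 0.82} [0.45715123 0.09565139 0.073     ]
{'xy': [32.1, 229.9], 'confidence': 0.81} [0.37637449 0.15348796 0.073     ]
{'xy': [131.0, 244.4], 'confidence': 0.63} [0.40050556 0.05764946 0.073     ]
[ 0.50390614 -0.06297333]
at [ 0.5041 -0.0626  0.2036] yaw 0.4072 rp [-3.1408e+00  8.0000e-04] j6 end 0.19
3 rows>= 3 [ 0.234 -0.678  0.012] rz -0.27
3 rows>= 3 [ 0.492 -0.521  0.012] rz -0.27
3 rows>= 3 [ 0.663 -0.273  0.012] rz -0.27
```

View pics/w9.png

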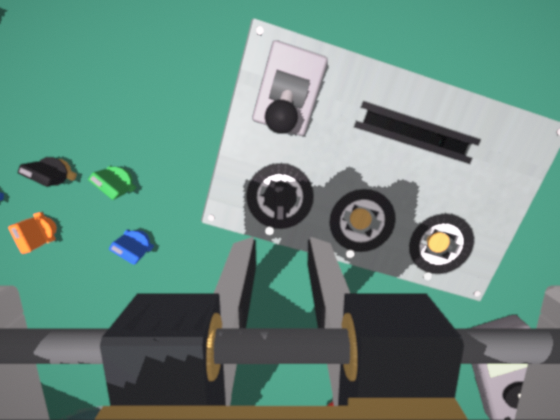

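The carrier stands in holder3 at (280,195) with its bar across the slot, and holders 2 and 1 are free. The opened groove lies at (365,110) to (475,150). I have few pictures left, so I'll check numerically from here.

```bash
python3 - <<'E'
from fit import *
s=shot('wrist','w10.png')
for z0 in (.047,.051,.055,.059): print(z0,np.round(fit(s,.5039,-.063,z0,dbg='lk.png'),4))
print('exp yaw',1.68-1.27)
E
```

```text
0.047 [ 0.5032 -0.0639  0.4366  0.6748]
0.051 [ 0.5039 -0.0635  0.3926  0.6701]
0.055 [ 0.5047 -0.0629  0.4418  0.6669]
0.059 [ 0.5054 -0.0626  0.4209  0.6636]
exp yaw 0.4099999999999999
```

>>> {"fn": "drive_tool", "kwargs": {"deltas": "0.08 -0.22 0 0 0 -0.09 30; 0.16 -0.45 0 0 0 -0.18 30; 0.23 -0.68 0 0 0 -0.27 30"}}

```text
time: 15.0
tool_pos: [0.4971, 0.0096, 0.2011]
ee_rot: [-3.137, 0.003, 0.836]
wrist_force: [0.4, 0.3, 1.3]
width: 0.0301
finger_force: 0.0
```

>>> {"fn": "drive_tool", "kwargs": {"deltas": "0.16 -0.17 0 0 0 -0.09 30; 0.33 -0.35 0 0 0 -0.18 30; 0.49 -0.52 0 0 0 -0.27 30"}}

```text
time: 15.3
tool_pos: [0.4916, 0.0811, 0.2012]
ee_rot: [-3.136, 0.002, 1.261]
wrist_force: [0.3, -0.1, -0.0]
width: 0.0297
finger_force: 0.0
```

>>> {"fn": "drive_tool", "kwargs": {"deltas": "0.22 -0.09 0 0 0 -0.09 30; 0.44 -0.18 0 0 0 -0.18 30; 0.66 -0.27 0.04 0 0 -0.27 30; 0.66 -0.27 0.04 0 0 -0.27 40; 0.66 -0.27 0.04 0 0 -0.27 40"}}

```text
time: 15.8
tool_pos: [0.487, 0.1509, 0.198]
ee_rot: [-3.137, 0.001, 1.678]
wrist_force: [-0.5, -0.2, 0.3]
width: 0.0394
finger_force: 0.0
```

```bash
python3 - <<'E'
from fit import *
s=shot('wrist','w11.png')
for n,p in dict(B=(.42,.183),C=(.435,.30)).items():
    r=fit(s,*p,dbg=n+'2.png'); print(n,np.round(r,4))
    if n=='B': go(r[0],r[1],.06,r[2])
for d in finder.landmark_of('wrist','carrier3_mid')[:6]: print(np.round(d['xy']),ray(s,d['xy'],.022))
E
```

```text
B [0.4191 0.182  1.4141 0.2503]
at [0.4874 0.1505 0.1987] yaw 1.6771 rp [-3.1383e+00  9.0000e-04] j6 end 0.57
2 rows>= 2 [ 0.193 -0.323  0.694] rz 0.084
2 rows>= 2 [ 0.149 -0.346  0.694] rz 0.084
C [0.4359 0.2983 0.3541 0.2281]
[149. 147.] [0.34191778 0.1793563  0.022     ]
[165.  73.] [0.35759832 0.25505488 0.022     ]
[224. 150.] [0.42141784 0.18495668 0.022     ]
[176. 244.] [0.3719967  0.07126267 0.022     ]
[233. 215.] [0.4352164  0.11320207 0.022     ]
```

>>> {"fn": "drive_tool", "kwargs": {"deltas": "0.1 -0.16 0.35 0 0 0.04 40; 0.19 -0.32 0.69 0 0 0.07 40"}}

```text
time: 16.1
tool_pos: [0.4552, 0.1658, 0.1315]
ee_rot: [3.139, -0.001, 1.563]
wrist_force: [-0.3, 0.6, -1.2]
width: 0.0397
finger_force: 0.0
```

>>> {"fn": "drive_tool", "kwargs": {"deltas": "0.08 -0.17 0.35 0 0 0.04 40; 0.15 -0.35 0.65 0 0 0.07 40; 0.15 -0.35 0.65 0 0 0.07 40; 0.15 -0.35 0.65 0 0 0.07 40"}}

```text
time: 16.5
tool_pos: [0.4199, 0.181, 0.067]
ee_rot: [3.141, 0.0, 1.459]
wrist_force: [0.6, -0.2, 1.2]
width: 0.0401
finger_force: 0.0
```

```bash
python3 - <<'E'
from fit import *
s=shot('wrist','w12.png')
print(fit(s,.4191,.182))
go(.4191,.182,.019,1.45)
E
```

```text
(np.float64(0.41840362947838194), np.float64(0.18197485183140127), np.float64(1.507064958101168), np.float64(0.18652253909843608))
at [0.4214 0.1814 0.0684] yaw 1.4584 rp [ 3.138e+00 -1.000e-03] j6 end 0.53
1 rows>= 2 [ 0.004 -0.024  0.494] rz 0.005
```

>>> {"fn": "drive_tool", "kwargs": {"deltas": "0.005 -0.03 0.2 0 0 -0.03 40; 0.005 -0.03 0.4 0 0 -0.03 40; 0.005 -0.03 0.48 0 0 -0.03 40; 0.005 -0.03 0.48 0 0 -0.03 40; 0.005 -0.03 0.48 0 0 -0.03 40"}}

```text
time: 17.05
tool_pos: [0.4181, 0.1827, 0.0201]
ee_rot: [3.139, -0.001, 1.506]
wrist_force: [0.0, 0.3, 0.3]
width: 0.0403
finger_force: 0.0
```

>>> {"fn": "drive_tool", "kwargs": {"deltas": "0 0 0 0 0 0 0; 0 0 0 0 0 0 0; 0 0 0 0 0 0 0; 0 0 0 0 0 0 0; 0 0 0 0 0 0 0"}}

```text
time: 17.55
tool_pos: [0.4167, 0.1827, 0.0188]
ee_rot: [3.141, -0.0, 1.506]
wrist_force: [1.2, -0.3, 1.5]
width: 0.0119
finger_force: 30.0
```

```bash
cat >> fit.py <<'E'
def inhand(s,o,z0):
    """flange far rim & lug in picture column through TCP: offset of carrier along tool x, from rim row"""
    yaw=o['ee_rot'][2]; t=o['tool_pos']; X=np.array([np.cos(yaw),np.sin(yaw)])
    img=s['img'].astype(int); mx=img.max(2); res=[]
    for off in np.arange(-.006,.0061,.0005):
        # far rim point of flange (+x side), lower edge z .013
        P=[t[0]+X[0]*(.017+off),t[1]+X[1]*(.017+off),z0+.013]; res.append((off,*proj(s,P)))
    res=np.array(res); c=int(round(res[len(res)//2,1])); rows=np.arange(int(res[:,2].min())-8,int(res[:,2].max())+8)
    prof=np.array([mx[r,c-9:c-5].mean()/2+mx[r,c+6:c+10].mean()/2 for r in rows]) if 0 else np.array([img[r,c-3:c+4].mean(0) for r in rows])
    return res,rows,prof
E
python3 - <<'E'
from fit import *
o=robot.get_obs(); s=shot('wrist','w13.png'); print(o['tool_pos'],o['ee_rot'],o['width'])
print(fit(s,*o['tool_pos'][:2],dbg='hB.png'))
r,rows,p=inhand(s,o,0)
print(np.round(r[::4],4)); print([(int(a),b.astype(int).tolist()) for a,b in zip(rows,p)])
E
```

```text
[0.4166506  0.18268634 0.01884072] [ 3.14077766e+00 -3.27202309e-04  1.50623340e+00] 0.011949193273442772
(np.float64(0.4165865656929606), np.float64(0.18233559643339114), np.float64(1.7614811678133329), np.float64(0.3968367021145959))
[[-6.000000e-03  2.808755e+02  2.309709e+02]
 [-4.000000e-03  2.808736e+02  2.277909e+02]
 [-2.000000e-03  2.808717e+02  2.245933e+02]
 [ 0.000000e+00  2.808698e+02  2.213781e+02]
 [ 2.000000e-03  2.808678e+02  2.181450e+02]
 [ 4.000000e-03  2.808659e+02  2.148940e+02]
 [ 6.000000e-03  2.808639e+02  2.116249e+02]]
[(203, [85, 170, 144]), (204, [86, 170, 145]), (205, [86, 169, 144]), (206, [85, 169, 144]), (207, [85, 170, 144]), (208, [86, 170, 144]), (209, [86, 170, 144]), (210, [89, 168, 142]), (211, [112, 160, 131]), (212, [148, 143, 104]), (213, [195, 153, 92]), (214, [236, 190, 108]), (215, [249, 216, 123]), (216, [252, 223, 128]), (217, [252, 224, 129]), (218, [251, 222, 127]), (219, [246, 207, 117]), (220, [213, 163, 92]), (221, [152, 116, 68]), (222, [105, 82, 55]), (223, [69, 58, 50]), (224, [48, 44, 45]), (225, [37, 35, 37]), (226, [33, 32, 34]), (227, [33, 31, 32]), (228, [33, 30, 32]), (229, [33, 30, 32]), (230, [34, 31, 33]), (231, [33, 30, 33]), (232, [33, 31, 34]), (233, [34, 32, 35]), (234, [34, 32, 35]), (235, [33, 32, 34]), (236, [33, 32, 34]), (237, [34, 32, 34])]
```

```bash
python3 - <<'E'
from h import *
print(U(-.05,.0003)); go(*U(-.05,.0003),.16,1.68)
E
```

```text
[ 0.5136641  -0.15214099]
at [0.4166 0.1827 0.0188] yaw 1.5062 rp [ 3.1408e+00 -3.0000e-04] j6 end -0.4
4 rows>= 3 [-0.82   0.296 -0.353] rz -0.028
4 rows>= 3 [-0.832  0.26  -0.353] rz -0.028
4 rows>= 3 [-0.842  0.224 -0.353] rz -0.028
4 rows>= 3 [-0.851  0.187 -0.353] rz -0.028
```

>>> {"fn": "drive_tool", "kwargs": {"deltas": "0 0 -0.35 0 0 0 0; 0 0 -0.7 0 0 0 0; -0.2 0.1 -1 0 0 0 0"}}

```text
time: 17.9
tool_pos: [0.4243, 0.1632, 0.1197]
ee_rot: [-3.141, -0.001, 1.509]
wrist_force: [0.5, 0.0, -0.1]
width: 0.0115
finger_force: 30.0
```

>>> {"fn": "drive_tool", "kwargs": {"deltas": "-0.35 0.1 -0.2 0 0 -0.02 0; -0.7 0.2 -0.41 0 0 -0.04 0; -1 0.3 -0.41 0 0 -0.06 0"}}

```text
time: 18.2
tool_pos: [0.4504, 0.0589, 0.163]
ee_rot: [3.135, 0.0, 1.602]
wrist_force: [-0.3, 0.4, -1.0]
width: 0.012
finger_force: 30.0
```

>>> {"fn": "drive_tool", "kwargs": {"deltas": "-0.35 0.1 0 0 0 -0.02 0; -0.7 0.2 0 0 0 -0.04 0; -1 0.28 0 0 0 -0.05 0"}}

```text
time: 18.5
tool_pos: [0.4795, -0.0406, 0.1591]
ee_rot: [-3.141, -0.0, 1.679]
wrist_force: [0.7, 0.2, -1.2]
width: 0.0117
finger_force: 30.0
```

>>> {"fn": "drive_tool", "kwargs": {"deltas": "-0.35 0.08 0 0 0 0 0; -0.7 0.16 0 0 0 0 0; -1 0.24 0 0 0 0 0; -1 0.24 0 0 0 0 0; -1 0.24 0 0 0 0 0"}}

```text
time: 19.0
tool_pos: [0.5137, -0.1358, 0.1587]
ee_rot: [-3.14, -0.002, 1.678]
wrist_force: [0.3, 0.3, -1.7]
width: 0.0116
finger_force: 30.0
```

```bash
python3 - <<'E'
from hold import *
s=shot('wrist','w14.png'); go(*U(-.05,.0003),.096,1.68)
E
```

```text
at [ 0.5137 -0.1351  0.1589] yaw 1.6789 rp [-3.1404e+00 -1.3000e-03] j6 end -0.4
1 rows>= 2 [-0.169 -0.018  0.629] rz -0.001
```

>>> {"fn": "drive_tool", "kwargs": {"deltas": "-0.17 -0.02 0.3 0 0 0 0; -0.17 -0.02 0.6 0 0 0 0; -0.17 -0.02 0.63 0 0 0 0; -0.17 -0.02 0.63 0 0 0 0; -0.17 -0.02 0.63 0 0 0 0"}}

```text
time: 19.55
tool_pos: [0.5149, -0.1524, 0.0983]
ee_rot: [3.139, 0.001, 1.68]
wrist_force: [0.2, 0.7, -0.8]
width: 0.012
finger_force: 30.0
```

```bash
python3 - <<'E'
from hold import *
s=shot('wrist','w15.png'); go(*U(-.05,.0003),.0735,1.68)
E
```

```text
at [ 0.5152 -0.1526  0.0987] yaw 1.68 rp [3.1383e+00 1.6000e-03] j6 end -0.4
1 rows>= 1 [ 0.006 -0.014  0.252] rz -0.0
```

>>> {"fn": "drive_tool", "kwargs": {"deltas": "0.005 -0.005 0.12 0 0 0 0; 0.005 -0.005 0.2 0 0 0 0; 0.005 -0.005 0.25 0 0 0 0; 0.005 -0.005 0.25 0 0 0 0; 0.005 -0.005 0.25 0 0 0 0"}}

```text
time: 20.1
tool_pos: [0.5132, -0.1522, 0.0717]
ee_rot: [-3.141, -0.001, 1.679]
wrist_force: [-1.2, 0.3, 1.8]
width: 0.0119
finger_force: 30.0
```

```bash
python3 - <<'E'
from hold import *
go(*U(-.05,.0003),.066,1.68);print(robot.get_obs()['wrist_force'])
E
```

```text
at [ 0.5132 -0.1522  0.0717] yaw 1.6789 rp [-3.141e+00 -7.000e-04] j6 end -0.4
1 rows>= 1 [0.    0.005 0.057] rz -0.001
[-1.19870251  0.34423185  1.84428781]
```

>>> {"fn": "drive_tool", "kwargs": {"deltas": "0 0.005 0.03 0 0 0 0; 0 0.005 0.06 0 0 0 0; 0 0.005 0.06 0 0 0 0; 0 0.005 0.06 0 0 0 0"}}

```text
time: 20.5
tool_pos: [0.5141, -0.1525, 0.0659]
ee_rot: [3.141, 0.0, 1.679]
wrist_force: [-1.6, 1.4, 5.2]
width: 0.0118
finger_force: 30.0
```

Now 12.9 mm down at 5.2 N; turn.

>>> {"fn": "drive_tool", "kwargs": {"deltas": "0 0 0 0 0 0.09 0; 0 0 0 0 0 0.18 0; 0 0 0 0 0 0.27 0; 0 0 0 0 0 0.36 0; 0 0 0 0 0 0.45 0"}}

```text
time: 21.0
tool_pos: [0.5149, -0.1531, 0.0662]
ee_rot: [3.139, -0.0, 0.966]
wrist_force: [-0.7, -1.4, 3.9]
width: 0.0118
finger_force: 30.0
```

>>> {"fn": "drive_tool", "kwargs": {"deltas": "0 0 0 0 0 0.09 0; 0 0 0 0 0 0.18 0; 0 0 0 0 0 0.27 0; 0 0 0 0 0 0.36 0; 0 0 0 0 0 0.36 0"}}

```text
time: 21.5
tool_pos: [0.5148, -0.153, 0.0662]
ee_rot: [3.139, -0.002, 0.407]
wrist_force: [0.6, -0.9, 3.7]
width: 0.0116
finger_force: 30.0
```

>>> {"fn": "drive_tool", "kwargs": {"deltas": "0 0 0 0 0 0 30; 0 0 0 0 0 0 30; 0 0 0 0 0 0 30; 0 0 -0.2 0 0 0 30; 0 0 -0.6 0 0 0 30"}}

```text
time: 22.0
tool_pos: [0.5105, -0.1509, 0.1208]
ee_rot: [-3.133, 0.008, 0.408]
wrist_force: [0.7, -0.4, 0.2]
width: 0.0298
finger_force: 0.0
```

>>> {"fn": "drive_tool", "kwargs": {"deltas": "0 0 -0.4 0 0 0 30; 0 0 -0.7 0 0 0 30; 0 0 -0.7 0 0 0 30"}}

```text
time: 22.3
tool_pos: [0.516, -0.1531, 0.2001]
ee_rot: [3.136, -0.006, 0.408]
wrist_force: [0.1, 0.3, -0.3]
width: 0.0301
finger_force: 0.0
```

```bash
python3 - <<'E'
from fit import *
s=shot('wrist','w16.png')
for y in (0,.09): print(U(-.05,y),[np.round(fit(s,*U(-.05,y),z0),4).tolist() for z0 in (.051,.055)])
go(.44,.16,.2,1.68)
E
```

```text
[ 0.51369673 -0.15243921] [[0.514, -0.1532, 0.4322, 0.6768], [0.5149, -0.1526, 0.464, 0.6729]]
[ 0.50390614 -0.06297333] [[0.5038, -0.0629, 2.6701, 0.647], [0.5046, -0.0639, 2.6738, 0.6419]]
at [ 0.5147 -0.1526  0.197 ] yaw 0.4074 rp [ 3.1393e+00 -2.5000e-03] j6 end 0.24
4 rows>= 3 [ 0.138 -0.792 -0.008] rz -0.203
4 rows>= 3 [ 0.379 -0.709 -0.008] rz -0.203
4 rows>= 3 [ 0.581 -0.555 -0.008] rz -0.203
4 rows>= 3 [ 0.726 -0.345 -0.008] rz -0.203
```

>>> {"fn": "drive_tool", "kwargs": {"deltas": "0.05 -0.45 0 0 0 0 40; 0.12 -0.9 0 0 0 0 40"}}

```text
time: 22.55
tool_pos: [0.4876, -0.0644, 0.1919]
ee_rot: [-3.138, 0.005, 0.404]
wrist_force: [1.0, 0.9, 0.1]
width: 0.0391
finger_force: 0.0
```

>>> {"fn": "drive_tool", "kwargs": {"deltas": "0.05 -0.45 0 0 0 0 40; 0.12 -0.9 0 0 0 0 40"}}

```text
time: 22.75
tool_pos: [0.4625, 0.0239, 0.1921]
ee_rot: [-3.139, 0.005, 0.406]
wrist_force: [-0.0, -0.7, -0.6]
width: 0.0403
finger_force: 0.0
```

>>> {"fn": "drive_tool", "kwargs": {"deltas": "0.05 -0.45 0 0 0 0 40; 0.12 -0.9 0 0 0 0 40"}}

```text
time: 22.95
tool_pos: [0.4378, 0.1112, 0.1923]
ee_rot: [-3.14, 0.005, 0.407]
wrist_force: [0.7, -0.3, -0.3]
width: 0.0405
finger_force: 0.0
```

>>> {"fn": "drive_tool", "kwargs": {"deltas": "0.05 -0.45 0 0 0 0.03 40; 0.12 -0.86 0 0 0 0.03 40"}}

```text
time: 23.15
tool_pos: [0.4147, 0.195, 0.1924]
ee_rot: [-3.141, 0.005, 0.36]
wrist_force: [0.6, 0.4, 0.0]
width: 0.0397
finger_force: 0.0
```

>>> {"fn": "drive_tool", "kwargs": {"deltas": "0.05 -0.4 0.2 0 0 0 40; 0.12 -0.75 0.4 0 0 0 40; 0.12 -0.75 0.4 0 0 0 40; 0.12 -0.75 0.4 0 0 0 40"}}

```text
time: 23.55
tool_pos: [0.4003, 0.2676, 0.1524]
ee_rot: [3.14, 0.006, 0.362]
wrist_force: [-0.1, -0.9, 0.3]
width: 0.0396
finger_force: 0.0
```

```bash
python3 - <<'E'
from fit import *
s=shot('wrist','w17.png')
for z in (.022,):
    for d in finder.landmark_of('wrist','carrier3_mid')[:5]: print(np.round(d['xy']),round(d['confidence'],2),ray(s,d['xy'],.022))
r=fit(s,.4359,.2983); print(np.round(r,4)); go(r[0],r[1],.065,r[2])
E
```

```text
[441. 217.] 0.89 [0.4365772  0.11275638 0.022     ]
[278. 241.] 0.87 [0.35626316 0.25480679 0.022     ]
[447. 288.] 0.6 [0.36931469 0.06954031 0.022     ]
[0.4357 0.2985 0.2372 0.2282]
at [0.402  0.2671 0.1547] yaw 0.3588 rp [3.1409e+00 1.5000e-03] j6 end 1.93
1 rows>= 3 [ 0.426 -0.176  0.897] rz 0.077
```

```bash
sed -i 's/d=((mx<95)&(mx-mn<22))/d=((mx-mn<25)|((mx<60)\&(mx-mn<30)))/' fit.py; python3 - <<'E'
from fit import *
s=shot('wrist','w18.png')
r=fit(s,.4359,.2983,dbg='C3.png'); print(np.round(r,4)); go(r[0],r[1],.065,r[2])
E
```

```text
[0.4353 0.2984 0.2483 0.094 ]
at [0.4024 0.267  0.1554] yaw 0.358 rp [3.1412e+00 2.0000e-04] j6 end 1.92
1 rows>= 3 [ 0.417 -0.179  0.904] rz 0.07
```

>>> {"fn": "drive_tool", "kwargs": {"deltas": "0.2 -0.09 0.3 0 0 0.04 40; 0.42 -0.18 0.6 0 0 0.07 40; 0.42 -0.18 0.9 0 0 0.07 40; 0.42 -0.18 0.9 0 0 0.07 40; 0.42 -0.18 0.9 0 0 0.07 40"}}

```text
time: 24.2
tool_pos: [0.4355, 0.2987, 0.066]
ee_rot: [3.141, 0.0, 0.248]
wrist_force: [0.2, 0.4, 1.0]
width: 0.0398
finger_force: 0.0
```

```bash
python3 - <<'E'
from fit import *
s=shot('wrist','w19.png')
r=fit(s,.4353,.2983,dbg='C4.png'); print(np.round(r,4)); go(r[0],r[1],.019,r[2])
E
```

```text
[0.4357 0.299  0.3269 0.0669]
at [0.4362 0.2993 0.0673] yaw 0.2482 rp [-3.141e+00 -2.600e-03] j6 end 1.85
1 rows>= 2 [-0.006  0.002  0.483] rz -0.05
```

>>> {"fn": "drive_tool", "kwargs": {"deltas": "-0.005 0 0.2 0 0 -0.04 40; -0.005 0 0.4 0 0 -0.04 40; -0.005 0 0.475 0 0 -0.04 40; -0.005 0 0.475 0 0 -0.04 40; -0.005 0 0.475 0 0 -0.04 40"}}

```text
time: 24.75
tool_pos: [0.4356, 0.3, 0.0198]
ee_rot: [-3.141, -0.003, 0.312]
wrist_force: [0.5, -0.4, -0.0]
width: 0.0401
finger_force: 0.0
```

>>> {"fn": "drive_tool", "kwargs": {"deltas": "0 0 0 0 0 0 0; 0 0 0 0 0 0 0; 0 0 0 0 0 0 0; 0 0 0 0 0 0 0; 0 0 0 0 0 0 0"}}

```text
time: 25.25
tool_pos: [0.4347, 0.2996, 0.0183]
ee_rot: [-3.142, -0.001, 0.312]
wrist_force: [-0.2, -0.7, 1.2]
width: 0.0115
finger_force: 30.0
```

```bash
python3 - <<'E'
from fit import *
o=robot.get_obs(); s=shot('wrist','w20.png'); print(o['tool_pos'],o['ee_rot'],o['width'])
r,rows,p=inhand(s,o,0)
print(np.round(r[::6],4)); print([(int(a),b.astype(int).tolist()) for a,b in zip(rows,p)][8:24])
print(U(-.05,-.09));go(*U(-.05,-.09),.16,1.68)
E
```

```text
[0.43472317 0.29964557 0.01831011] [-3.14152130e+00 -5.13207430e-04  3.12410956e-01] 0.011539156631667017
[[-6.000000e-03  2.811113e+02  2.318085e+02]
 [-3.000000e-03  2.811095e+02  2.270264e+02]
 [ 0.000000e+00  2.811075e+02  2.222045e+02]
 [ 3.000000e-03  2.811056e+02  2.173423e+02]
 [ 6.000000e-03  2.811037e+02  2.124394e+02]]
[(212, [74, 69, 47]), (213, [92, 73, 44]), (214, [101, 77, 44]), (215, [106, 80, 45]), (216, [107, 81, 46]), (217, [108, 81, 46]), (218, [107, 81, 45]), (219, [107, 81, 47]), (220, [106, 80, 45]), (221, [101, 76, 44]), (222, [82, 62, 37]), (223, [53, 41, 28]), (224, [30, 25, 23]), (225, [20, 18, 20]), (226, [18, 17, 18]), (227, [18, 16, 18])]
[ 0.52348732 -0.2419051 ]
at [0.4347 0.2996 0.0183] yaw 0.3124 rp [-3.1415e+00 -5.0000e-04] j6 end -0.54
6 rows>= 3 [-0.137  0.904 -0.236] rz -0.145
6 rows>= 3 [-0.337  0.85  -0.236] rz -0.145
6 rows>= 3 [-0.521  0.752 -0.236] rz -0.145
6 rows>= 3 [-0.677  0.615 -0.236] rz -0.145
6 rows>= 3 [-0.799  0.446 -0.236] rz -0.145
6 rows>= 3 [-0.879  0.254 -0.236] rz -0.145
```

>>> {"fn": "drive_tool", "kwargs": {"deltas": "0 0 -0.2 0 0 0 0; 0 0 -0.45 0 0 -0.09 0; 0 0 -0.7 0 0 -0.18 0; 0 0 -0.9 0 0 -0.27 0; 0 0 -0.9 0 0 -0.36 0"}}

```text
time: 25.8
tool_pos: [0.4365, 0.3007, 0.1117]
ee_rot: [3.139, -0.006, 0.884]
wrist_force: [0.2, -0.3, -1.5]
width: 0.0115
finger_force: 30.0
```

>>> {"fn": "drive_tool", "kwargs": {"deltas": "0 0 -0.2 0 0 -0.09 0; 0 0 -0.4 0 0 -0.18 0; 0 0 -0.5 0 0 -0.27 0; 0 0 -0.5 0 0 -0.36 0; 0 0 -0.5 0 0 -0.45 0"}}

```text
time: 26.3
tool_pos: [0.4346, 0.2997, 0.1583]
ee_rot: [3.141, -0.0, 1.591]
wrist_force: [-0.6, -0.2, -1.0]
width: 0.0117
finger_force: 30.0
```

>>> {"fn": "drive_tool", "kwargs": {"deltas": "-0.45 0.06 0 0 0 -0.03 0; -0.9 0.13 0 0 0 -0.06 0"}}

```text
time: 26.5
tool_pos: [0.4484, 0.2095, 0.1575]
ee_rot: [-3.141, 0.0, 1.684]
wrist_force: [0.5, -1.1, 0.0]
width: 0.0118
finger_force: 30.0
```

>>> {"fn": "drive_tool", "kwargs": {"deltas": "-0.45 0.02 0 0 0 0 0; -0.91 0.05 0 0 0 0 0"}}

```text
time: 26.7
tool_pos: [0.4633, 0.1184, 0.1577]
ee_rot: [-3.141, -0.0, 1.68]
wrist_force: [1.0, 0.5, -0.1]
width: 0.0117
finger_force: 30.0
```

>>> {"fn": "drive_tool", "kwargs": {"deltas": "-0.45 0.02 0 0 0 0 0; -0.91 0.05 0 0 0 0 0"}}

```text
time: 26.9
tool_pos: [0.4781, 0.0282, 0.1578]
ee_rot: [3.142, -0.0, 1.679]
wrist_force: [0.9, -0.4, -0.6]
width: 0.0113
finger_force: 30.0
```

>>> {"fn": "drive_tool", "kwargs": {"deltas": "-0.45 0.02 0 0 0 0 0; -0.91 0.05 0 0 0 0 0"}}

```text
time: 27.1
tool_pos: [0.4929, -0.0618, 0.1578]
ee_rot: [3.142, -0.0, 1.679]
wrist_force: [0.9, 0.1, -0.6]
width: 0.0118
finger_force: 30.0
```

>>> {"fn": "drive_tool", "kwargs": {"deltas": "-0.45 0.02 0 0 0 0 0; -0.91 0.05 0 0 0 0 0"}}

```text
time: 27.3
tool_pos: [0.5078, -0.1517, 0.1577]
ee_rot: [-3.142, -0.0, 1.679]
wrist_force: [1.2, 0.3, -0.1]
width: 0.012
finger_force: 30.0
```

>>> {"fn": "drive_tool", "kwargs": {"deltas": "-0.45 0.02 0 0 0 0 0; -0.88 0.05 0 0 0 0 0; -0.88 0.05 0 0 0 0 0; -0.88 0.05 0 0 0 0 0"}}

```text
time: 27.7
tool_pos: [0.522, -0.2373, 0.157]
ee_rot: [-3.14, -0.002, 1.677]
wrist_force: [-0.4, 0.5, 0.3]
width: 0.0118
finger_force: 30.0
```

```bash
python3 - <<'E'
from hold import *
s=shot('wrist','w21.png'); go(*U(-.05,-.0897),.097,1.68)
E
```

```text
at [ 0.5221 -0.2363  0.1574] yaw 1.6787 rp [-3.1407e+00 -1.6000e-03] j6 end -0.54
1 rows>= 2 [-0.054  0.008  0.604] rz -0.001
```

>>> {"fn": "drive_tool", "kwargs": {"deltas": "-0.05 0.01 0.3 0 0 0 0; -0.05 0.01 0.6 0 0 0 0; -0.05 0.01 0.6 0 0 0 0; -0.05 0.01 0.6 0 0 0 0; -0.05 0.01 0.6 0 0 0 0"}}

```text
time: 28.25
tool_pos: [0.5252, -0.2415, 0.1002]
ee_rot: [3.139, 0.002, 1.68]
wrist_force: [-0.0, 0.2, -0.9]
width: 0.0116
finger_force: 30.0
```

```bash
python3 - <<'E'
from hold import *
s=shot('wrist','w22.png'); go(*U(-.05,-.0897),.0725,1.68)
E
```

```text
at [ 0.5253 -0.2418  0.1005] yaw 1.6799 rp [3.1382e+00 2.3000e-03] j6 end -0.54
1 rows>= 1 [ 0.004 -0.018  0.28 ] rz -0.0
```

>>> {"fn": "drive_tool", "kwargs": {"deltas": "0.005 -0.005 0.12 0 0 0 0; 0.005 -0.005 0.2 0 0 0 0; 0.005 -0.005 0.28 0 0 0 0; 0.005 -0.005 0.28 0 0 0 0; 0.005 -0.005 0.28 0 0 0 0"}}

```text
time: 28.8
tool_pos: [0.5231, -0.2412, 0.0702]
ee_rot: [-3.141, -0.001, 1.679]
wrist_force: [-1.5, 1.2, 3.2]
width: 0.0118
finger_force: 30.0
```

```bash
python3 - <<'E'
from hold import *
go(*U(-.05,-.0897),.0654,1.68);print(robot.get_obs()['wrist_force'])
E
```

```text
at [ 0.5231 -0.2412  0.0702] yaw 1.6788 rp [-3.1409e+00 -7.0000e-04] j6 end -0.54
1 rows>= 1 [-0.005  0.003  0.048] rz -0.001
[-1.47976997  1.15400475  3.22136666]
```

>>> {"fn": "drive_tool", "kwargs": {"deltas": "0 0.005 0.03 0 0 0 0; -0.005 0.005 0.055 0 0 0 0; -0.005 0.005 0.055 0 0 0 0; -0.005 0.005 0.055 0 0 0 0"}}

```text
time: 29.2
tool_pos: [0.524, -0.2416, 0.0653]
ee_rot: [3.141, -0.0, 1.679]
wrist_force: [-2.1, 2.3, 5.7]
width: 0.0116
finger_force: 30.0
```

>>> {"fn": "drive_tool", "kwargs": {"deltas": "0 0 0 0 0 0.09 0; 0 0 0 0 0 0.18 0; 0 0 0 0 0 0.27 0; 0 0 0 0 0 0.36 0; 0 0 0 0 0 0.45 0"}}

```text
time: 29.7
tool_pos: [0.5249, -0.2426, 0.0655]
ee_rot: [3.138, 0.0, 0.966]
wrist_force: [-0.4, -0.5, 4.7]
width: 0.0119
finger_force: 30.0
```

>>> {"fn": "drive_tool", "kwargs": {"deltas": "0 0 0 0 0 0.09 0; 0 0 0 0 0 0.18 0; 0 0 0 0 0 0.27 0; 0 0 0 0 0 0.36 0; 0 0 0 0 0 0.36 0"}}

```text
time: 30.2
tool_pos: [0.5249, -0.2425, 0.0654]
ee_rot: [3.139, -0.002, 0.407]
wrist_force: [0.3, -0.8, 5.1]
width: 0.0118
finger_force: 30.0
```

>>> {"fn": "drive_tool", "kwargs": {"deltas": "0 0 0 0 0 0 30; 0 0 0 0 0 0 30; 0 0 0 0 0 0 30; 0 0 -0.2 0 0 0 30; 0 0 -0.6 0 0 0 30"}}

```text
time: 30.7
tool_pos: [0.5208, -0.2398, 0.1193]
ee_rot: [-3.132, 0.007, 0.408]
wrist_force: [1.1, -0.1, -0.2]
width: 0.0302
finger_force: 0.0
```

>>> {"fn": "drive_tool", "kwargs": {"deltas": "0 0 -0.4 0 0 0 30; 0 0 -0.8 0 0 0 30; 0 0 -0.8 0 0 0 30; 0 0 -0.8 0 0 0 30; 0 0 -0.8 0 0 0 30"}}

```text
time: 31.2
tool_pos: [0.5229, -0.2411, 0.2016]
ee_rot: [-3.138, 0.003, 0.407]
wrist_force: [-0.2, 0.5, -0.1]
width: 0.0301
finger_force: 0.0
```

```bash
python3 - <<'E'
from fit import *
s=shot('wrist','w23.png')
o=robot.get_obs();print(o['tool_pos'],o['ee_rot'])
for y in (-.09,0,.09):
    for z in (.095,.099): print(y,z,proj(s,[*U(-.05,y),z]))
for d in finder.landmark_of('wrist','carrier3_mid')[:8]:print(np.round(d['xy'],1),d['confidence'],ray(s,d['xy'],.073))
cv2.imwrite('pics/w23b.png',cv2.resize(cv2.imread('pics/w23.png'),(784,588),interpolation=cv2.INTER_CUBIC))
E
```

```text
[ 0.52284656 -0.24106017  0.2013551 ] [-3.13705202  0.00315563  0.40694656]
-0.09 0.095 [282.75272669 203.71144328]
-0.09 0.099 [282.75011013 204.91663578]
0 0.095 [184.63477595 174.55782968]
0 0.099 [183.30985856 175.39892819]
0.09 0.095 [ 81.78138585 143.99718335]
0.09 0.099 [ 79.00409273 144.43694803]
[194.7 166.7] 0.77 [ 0.51818146 -0.15422375  0.073     ]
```

View pics/w23b.png

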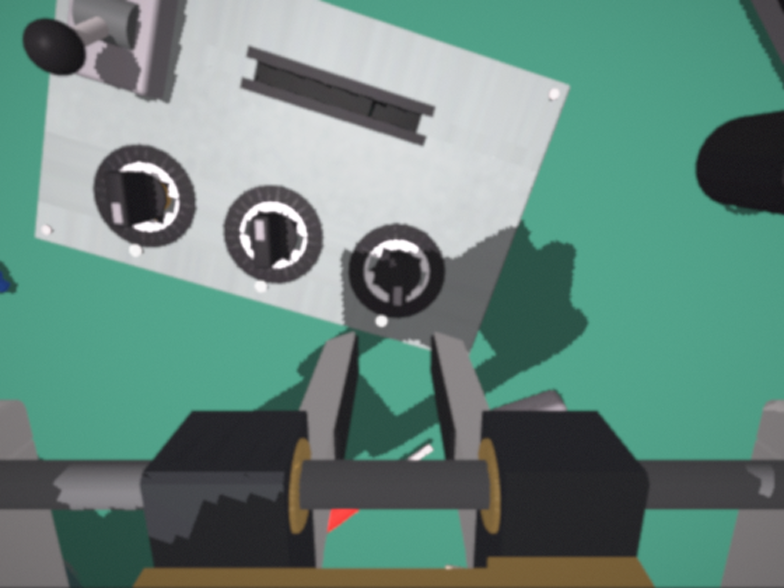

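All three carriers are in the holders: (145,195), (272,235) and (397,270). The bars lie across the slots, and the groove runs from (250,70) to (430,125) with a seam near (372,108). I'll take a closer look at the groove and check holder3's height.

```bash
python3 - <<'E'
from h import *
go(*U(.05,-.08),.16,1.68)
E
```

```text
at [ 0.5229 -0.2411  0.2015] yaw 0.4069 rp [-3.1373e+00  3.0000e-03] j6 end -0.45
2 rows>= 5 [0.494 0.104 0.208] rz -0.405
2 rows>= 5 [0.335 0.377 0.208] rz -0.405
```

>>> {"fn": "drive_tool", "kwargs": {"deltas": "0.1 0.02 0.04 0 0 -0.09 30; 0.2 0.04 0.08 0 0 -0.18 30; 0.3 0.06 0.12 0 0 -0.27 30; 0.4 0.08 0.16 0 0 -0.36 30; 0.5 0.1 0.2 0 0 -0.41 30"}}

```text
time: 31.8
tool_pos: [0.5735, -0.2307, 0.1821]
ee_rot: [-3.138, 0.0, 1.055]
wrist_force: [-0.4, -0.4, -0.3]
width: 0.0297
finger_force: 0.0
```

>>> {"fn": "drive_tool", "kwargs": {"deltas": "0.07 0.08 0.04 0 0 -0.09 30; 0.14 0.15 0.08 0 0 -0.18 30; 0.2 0.22 0.12 0 0 -0.27 30; 0.27 0.3 0.16 0 0 -0.36 30; 0.33 0.38 0.2 0 0 -0.4 30"}}

```text
time: 32.3
tool_pos: [0.6228, -0.2209, 0.162]
ee_rot: [-3.138, -0.002, 1.683]
wrist_force: [0.3, -0.4, -0.8]
width: 0.0299
finger_force: 0.0
```

>>> {"fn": "drive_tool", "kwargs": {"deltas": "0 0 0 0 0 0 30; 0 0 0 0 0 0 30; 0 0 0 0 0 0 30"}}

```text
time: 32.6
tool_pos: [0.6227, -0.2215, 0.164]
ee_rot: [-3.141, -0.0, 1.678]
wrist_force: [0.5, -0.0, -0.5]
width: 0.0301
finger_force: 0.0
```

```bash
python3 - <<'E'
from fit import *
s=shot('wrist','w24.png'); o=robot.get_obs(); print(o['tool_pos'],o['ee_rot'])
# rectify groove at floor z=.056: unit y -.08...04, x .04...06
K=5; ys=np.arange(.045,-.085,-.001/K); xs=np.arange(.038,.062,.001/K)
M=np.array([[proj(s,[*U(x,y),.056]) for y in ys] for x in xs],np.float32)
g=cv2.remap(s['img'],M[:,:,0],M[:,:,1],cv2.INTER_CUBIC); 
lum=g.max(2).astype(int)
mid=lum[50:72].mean(0); print('profile y(mm):val',[(round(ys[i]*1000),int(mid[i:i+10].mean())) for i in range(0,len(ys),10)])
b=cv2.resize(np.clip(g.astype(int)*3,0,255).astype(np.uint8)[:,:,::-1],(780,146))
def crop(s,y,z,zs):
    e=proj(s,[*U(-.05,y),z]); u,v=np.maximum((e-40).astype(int),0); im=s['img'][v:v+80,u:u+80,::-1]; o=cv2.resize(im,(384,384),interpolation=cv2.INTER_CUBIC); k=384/80
    yaw=.407
    for z0,col in zs:
        for z in (z0+.044,z0+.016):
            P=[]
            for i,j in((1,1),(1,-1),(-1,-1),(-1,1)):
                c,sn=np.cos(yaw),np.sin(yaw); x0,y0=U(-.05,y); P.append((proj(s,[x0+c*i*.017-sn*j*.006,y0+sn*i*.017+c*j*.006,z])-[u,v])*k+k/2)
            cv2.polylines(o,[np.int32(P)],True,col,1)
    return o
Z=[(.051,(0,255,0)),(.055,(0,0,255))]
c1=np.zeros((384,384,3),np.uint8); t=crop(s,.09,.08,Z); c1=cv2.resize(t,(384,384)); t=crop(s,0,.08,Z)
cv2.imwrite('pics/comb.png',np.vstack([b,np.hstack([c1,np.zeros((384,12,3),np.uint8),t])]))
E
```

```text
[ 0.62278507 -0.2215549   0.16444793] [-3.14127068e+00 -1.37686333e-04  1.67795452e+00]
profile y(mm):val [(45, 226), (43, 227), (41, 228), (39, 229), (37, 196), (35, 86), (33, 75), (31, 74), (29, 73), (27, 72), (25, 73), (23, 71), (21, 71), (19, 71), (17, 70), (15, 68), (13, 67), (11, 67), (9, 67), (7, 66), (5, 65), (3, 64), (1, 63), (-1, 63), (-3, 62), (-5, 61), (-7, 59), (-9, 58), (-11, 58), (-13, 57), (-15, 56), (-17, 56), (-19, 54), (-21, 52), (-23, 52), (-25, 51), (-27, 51), (-29, 51), (-31, 49), (-33, 49), (-35, 47), (-37, 46), (-39, 44), (-41, 42), (-43, 44), (-45, 44), (-47, 42), (-49, 36), (-51, 36), (-53, 40), (-55, 39), (-57, 39), (-59, 39), (-61, 38), (-63, 38), (-65, 38), (-67, 37), (-69, 35), (-71, 35), (-73, 65), (-75, 173), (-77, 218), (-79, 220), (-81, 220), (-83, 220)]
```

View pics/comb.png

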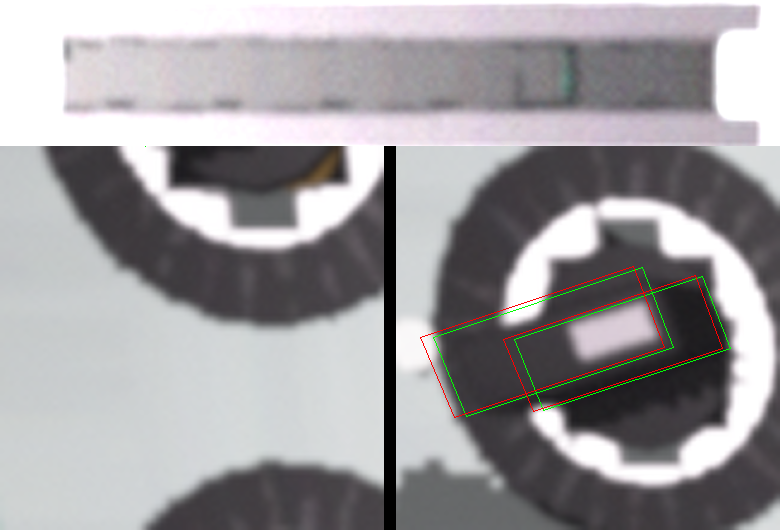

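The strip shows the groove opening between pixels 517 and 573, so its middle is near unit y = -46 mm. Holder2's bar matches the locked (green) outline. For holder3 I'll take the same relative view and compare the two crops numerically.

```bash
python3 - <<'E'
from h import *
print(U(.0503,-.046)); go(*U(.05,.0095),.1643,1.678)
E
```

```text
[ 0.61840557 -0.18725516]
at [ 0.6228 -0.2216  0.1644] yaw 1.678 rp [-3.1413e+00 -1.0000e-04] j6 end -0.32
1 rows>= 3 [ 0.901 -0.011  0.001] rz -0.0
```

>>> {"fn": "drive_tool", "kwargs": {"deltas": "0.45 0 0 0 0 0 30; 0.9 0 0 0 0 0 30; 0.9 0 0 0 0 0 30; 0.9 0 0 0 0 0 30;0.9 0 0 0 0 0 30"}}

```text
time: 33.15
tool_pos: [0.6135, -0.1329, 0.1648]
ee_rot: [3.141, 0.001, 1.678]
wrist_force: [-0.8, 0.6, 0.1]
width: 0.0295
finger_force: 0.0
```

```bash
python3 - <<'E'
from fit import *
s=shot('wrist','w25.png'); o=robot.get_obs(); print(o['tool_pos'],o['ee_rot'])
t=[.62278507,-.2215549,.16444793]; T=np.eye(4);T[:3,:3]=R.from_euler('xyz',[-3.14127,-.00014,1.67795]).as_matrix();T[:3,3]=t
a=dict(s,T=T@s['hand_eye'],img=cv2.imread('pics/w24.png')[:,:,::-1])
def rect(s,y,z):
    K=4; r=np.arange(-.026,.026,.001/K)
    M=np.array([[proj(s,[*U(-.05+x,y+q),z]) for q in r] for x in r],np.float32); return cv2.cvtColor(cv2.remap(np.ascontiguousarray(s['img']),M[:,:,0],M[:,:,1],cv2.INTER_CUBIC),cv2.COLOR_RGB2GRAY).astype(np.float32)
A=rect(a,0,.06);B=rect(s,.09,.06)
print('whole shift mm',np.array(cv2.phaseCorrelate(A,B,cv2.createHanningWindow(A.shape[::-1],cv2.CV_32F))[0])/4)
# bright plate ring vs bar: white masks
wa,wb=A>150,B>150; print('white area',wa.sum(),wb.sum(),'IoU',(wa&wb).sum()/(wa|wb).sum())
for z0 in (.047,.051,.055,.059): # highlight-robust: direct correlation of bar top patch rectified at z0+.044
    A1=rect(a,0,.051+.044);B1=rect(s,.09,z0+.044); print(z0,np.corrcoef(A1[40:168,40:168].ravel(),B1[40:168,40:168].ravel())[0,1])
go(.546,.319,.26,1.68)
for t,z in (('pin_mid',.075),('pin_block',0)):
    for d in finder.landmark_of('wrist',t)[:2]: print(t,d['xy'],d['confidence'],ray(s,d['xy'],z))
E
```

```text
[ 0.61349024 -0.13321703  0.16463082] [3.14132025e+00 5.95197833e-04 1.67737841e+00]
whole shift mm [ 0.42887438 -0.26726511]
white area 12180 12088 IoU 0.7448950244463618
0.047 0.5063207897968164
0.051 0.7243487306876597
0.055 0.5837006297996372
0.059 0.24770062978843893
at [ 0.6135 -0.1332  0.1646] yaw 1.6774 rp [3.1413e+00 6.0000e-04] j6 end 0.42
5 rows>= 3 [ 0.914 -0.038 -0.191] rz -0.0
5 rows>= 3 [ 0.914 -0.038 -0.191] rz -0.0
5 rows>= 3 [ 0.914 -0.037 -0.191] rz -0.0
5 rows>= 3 [ 0.914 -0.037 -0.191] rz -0.0
5 rows>= 3 [ 0.914 -0.036 -0.191] rz -0.0
pin_block [239.7, 70.3] 0.28 [ 0.56098039 -0.01951725  0.        ]
```

>>> {"fn": "drive_tool", "kwargs": {"deltas": "0.3 0 -0.35 0 0 0 40; 0.65 -0.03 -0.45 0 0 0 40; 0.97 -0.06 -0.45 0 0 0 40"}}

```text
time: 33.6
tool_pos: [0.5983, -0.0365, 0.2124]
ee_rot: [3.136, 0.001, 1.677]
wrist_force: [1.2, -0.4, -0.1]
width: 0.0401
finger_force: 0.0
```

>>> {"fn": "drive_tool", "kwargs": {"deltas": "0.45 -0.03 0 0 0 0 40; 0.97 -0.06 0 0 0 0 40"}}

```text
time: 33.8
tool_pos: [0.5811, 0.0573, 0.2095]
ee_rot: [3.141, 0.0, 1.675]
wrist_force: [0.3, 0.3, 1.3]
width: 0.04
finger_force: 0.0
```

>>> {"fn": "drive_tool", "kwargs": {"deltas": "0.45 -0.03 0 0 0 0 40; 0.97 -0.06 0 0 0 0 40"}}

```text
time: 34.0
tool_pos: [0.5649, 0.1517, 0.2095]
ee_rot: [3.141, 0.0, 1.676]
wrist_force: [0.7, -0.4, 0.3]
width: 0.0394
finger_force: 0.0
```

>>> {"fn": "drive_tool", "kwargs": {"deltas": "0.45 -0.03 0 0 0 0 40; 0.97 -0.06 0 0 0 0 40; 0.97 -0.06 0 0 0 0 40; 0.97 -0.06 0 0 0 0 40"}}

```text
time: 34.4
tool_pos: [0.5485, 0.2475, 0.2092]
ee_rot: [-3.141, 0.001, 1.68]
wrist_force: [0.4, 0.4, -0.0]
width: 0.0401
finger_force: 0.0
```

```bash
cat > pin.py <<'E'
from fit import *
def silh(s,boxes,a,shape,K):
    m=np.zeros((shape[0]*K,shape[1]*K),np.uint8); c,sn=np.cos(a),np.sin(a)
    for x,y,h,z1,z2 in boxes: cv2.fillConvexPoly(m,hull(s,[(x+c*i*h-sn*j*h,y+sn*i*h+c*j*h,z) for i in(-1,1) for j in(-1,1) for z in(z1,z2)],K),1)
    return m
def fitbox(s,d,u0,v0,h,z1,z2,x,y,K,dbg=None):
    s2=dict(s,cx=s['cx']-u0,cy=s['cy']-v0); sh=(d.shape[0]//K,d.shape[1]//K)
    f=lambda p:1-(lambda m:(m&d).sum()/max(1,(m|d).sum()))(silh(s2,[(p[0],p[1],h,z1,z2)],p[2],sh,K))
    b=min((minimize(f,[x,y,a],method='Nelder-Mead',options=dict(initial_simplex=np.array([[x,y,a],[x+.006,y,a],[x,y+.006,a],[x,y,a+.3]]),xatol=1e-5,fatol=1e-5)) for a in np.arange(0,1.5,.3)),key=lambda r:r.fun)
    return b.x[0],b.x[1],b.x[2]%(np.pi/2),b.fun
def pinfit(s,x,y,zb=.05,block=True):
    K=4; e=proj(s,[x,y,.06]); u0,v0=np.maximum((e-75).astype(int),0); im=s['img'][v0:v0+150,u0:u0+150]
    big=cv2.resize(im,None,fx=K,fy=K,interpolation=cv2.INTER_CUBIC).astype(int); mx,mn=big.max(2),big.min(2)
    def comp(m,P):
        n,l,st,ce=cv2.connectedComponentsWithStats(m.astype(np.uint8)); q=(proj(s,P)-[u0,v0])*K
        i=min((i for i in range(1,n) if st[i,4]>800),key=lambda i:np.linalg.norm(ce[i]-q)); return (l==i).astype(np.uint8)
    r={}
    dk=comp((mx<80)&(mx-mn<25),[x,y,.085]); r['handle']=np.round(fitbox(s,dk,u0,v0,.008,zb,zb+.05,x,y,K),4)
    if block:
        bl=comp(mx-mn<25,[x,y,.03]); r['block']=np.round(fitbox(s,bl|dk,u0,v0,.028,0,.05,x,y,K),4)
    return r
E
python3 - <<'E'
from pin import *
s=shot('wrist','w26.png'); o=robot.get_obs(); print(o['tool_pos'],o['ee_rot'])
for t,z in (('pin_mid',.075),('pin_block',0)):
    for d in finder.landmark_of('wrist',t)[:2]: print(t,d['xy'],d['confidence'],ray(s,d['xy'],z))
print(pinfit(s,.546,.3195))
E
```

```text
[0.54885179 0.24631819 0.20922997] [-3.14134119e+00  8.90514850e-04  1.67853184e+00]
pin_mid [286.3, 121.9] 0.79 [0.54549814 0.31817542 0.075     ]
pin_block [280.5, 122.5] 0.96 [0.54023594 0.31504607 0.        ]Traceback (most recent call last):
  File "<stdin>", line 5, in <module>
  File "pin.py", line 18, in pinfit
    dk=comp((mx<80)&(mx-mn<25),[x,y,.085]); r['handle']=np.round(fitbox(s,dk,u0,v0,.008,zb,zb+.05,x,y,K),4)
  File "pin.py", line 16, in comp
    i=min((i for i in range(1,n) if st[i,4]>800),key=lambda i:np.linalg.norm(ce[i]-q)); return (l==i).astype(np.uint8)
ValueError: min() iterable argument is empty
```

```bash
python3 - <<'E'
from pin import *
im=cv2.imread('pics/w26.png')[:,:,::-1]; 
print(im[88:150:4,260:318:4].max(2)); print((im.max(2).astype(int)-im.min(2))[88:150:4,260:318:4])
E
```

```text
[[156 236 255 255 254 250 182 157 154 157 156 156 156 155 156]
 [157 254 254 255 255 255 255 253 205 159 156 157 156 157 156]
 [190 255 255 254 255 255 255 255 255 254 227 163 156 156 156]
 [248 255 255 255 255 255 255 255 255 255 255 254 243 180 157]
 [255 254 254 255 255 255 255 255 255 255 255 255 255 255 253]
 [255 254 254 254 255 255 255 255 255 255 254 255 255 255 254]
 [254 254 254 254 253 124 237 254 255 255 254 255 255 255 250]
 [254 254 254 255 168 195 224 106 239 254 255 254 255 255 200]
 [254 254 254 253 176 253 253 242  91 254 254 254 255 253 158]
 [254 254 254 205 176 253 253 246 205 254 254 254 255 226 158]
 [254 254 255 248  68 236 245 109 247 254 254 255 254 162 158]
 [254 254 255 227 154 129  63 136 254 254 254 255 240 157 158]
 [254 254 255 254 218 156 155 246 254 254 255 254 181 158 158]
 [254 255 255 255 255 254 251 254 254 254 255 251 157 158 158]
 [115 230 254 254 254 254 254 254 254 254 254 205 158 158 158]
 [143 124  92 186 252 254 254 254 254 255 253 160 158 158 157]]
[[78  9  1  1  0  1 50 77 77 78 78 78 78 77 78]
 [75  0  0  1  1  1  0  0 33 75 78 78 78 78 78]
 [45  1  1  0  1  1  1  1  1  0 15 67 78 78 78]
 [ 2  1  1  1  1  1  1  1  1  1  1  0  4 51 79]
 [ 1  0  0  1  1  1  1  1  1  1  1  1  1  1  1]
 [ 1  0  0  0  1  1  1  1  1  1  0  1  1  1  0]
 [ 0  0  0  0  1  5  4  0  1  1  0  1  1  1  1]
 [ 0  0  0  1  7 12 12  6  5  0  1  0  1  1 37]
 [ 0  0  0  1 12  3  4  8  4  1  0  0  1  1 77]
 [ 0  0  0  8 11  3  3  7  8  0  0  0  1 17 79]
 [ 0  0  1  3  4 11  8  7  4  0  0  1  1 72 79]
 [ 0  0  1  5  5  5  3  4  0  0  0  1  4 78 79]
 [ 0  0  1  0  8  5  6  4  0  0  1  0 51 79 79]
 [ 1  1  1  1  1  1  3  1  0  0  1  2 78 79 79]
 [18  3  0  0  0  0  0  0  0  0  0 35 79 78 79]
 [71 61 32  5  1  0  1  0  0  1  0 76 78 79 78]]
```

```bash
python3 - <<'E'
import re
t=open('pin.py').read()
t=t.replace("dk=comp((mx<80)&(mx-mn<25),[x,y,.085])","dk=comp(cv2.morphologyEx(((mx<200)&(mx-mn<30)).astype(np.uint8),cv2.MORPH_CLOSE,np.ones((5,5))),[x,y,.075]); c_=cv2.findContours(dk,0,1)[0]; cv2.drawContours(dk,c_,-1,1,-1); r['area']=int(dk.sum())")
t=t.replace("st[i,4]>800","st[i,4]>300")
open('pin.py','w').write(t)
from pin import *
s=shot('wrist'); print(pinfit(s,.546,.319))
E
```

```text
{'area': 6776, 'handle': array([0.5423, 0.3167, 1.1875, 0.2041]), 'block': array([0.5423, 0.3182, 1.2835, 0.0413])}
```

```bash
python3 - <<'E'
from h import *
go(.5423,.3178,.13,1.26)
E
```

```text
at [0.5492 0.2452 0.2095] yaw 1.6762 rp [3.1416e+00 4.0000e-04] j6 end 0.84
1 rows>= 3 [0.729 0.008 0.795] rz 0.265
```

>>> {"fn": "drive_tool", "kwargs": {"deltas": "0.25 0 0.2 0 0 0.09 40; 0.5 0 0.4 0 0 0.18 40; 0.73 0.01 0.6 0 0 0.265 40; 0.73 0.01 0.76 0 0 0.265 40; 0.73 0.01 0.76 0 0 0.265 40"}}

```text
time: 35.1
tool_pos: [0.5404, 0.318, 0.1301]
ee_rot: [-3.137, 0.005, 1.262]
wrist_force: [0.6, -1.0, -0.8]
width: 0.0401
finger_force: 0.0
```

>>> {"fn": "drive_tool", "kwargs": {"deltas": "0 0 0 0 0 0 40; 0 0 0 0 0 0 40"}}

```text
time: 35.3
tool_pos: [0.5428, 0.319, 0.1352]
ee_rot: [3.14, -0.002, 1.261]
wrist_force: [-0.0, -0.3, -0.2]
width: 0.04
finger_force: 0.0
```

```bash
python3 - <<'E'
from pin import *
s=shot('wrist','w27.png'); print(pinfit(s,.5423,.3178)); go(.5423,.3178,.058,1.26)
E
```

```text
{'area': 89533, 'handle': array([0.5402, 0.3163, 0.4783, 0.8206]), 'block': array([0.5416, 0.3173, 1.2759, 0.418 ])}
at [0.5428 0.3192 0.1354] yaw 1.2613 rp [ 3.1393e+00 -2.2000e-03] j6 end 0.84
1 rows>= 2 [-0.015 -0.     0.774] rz 0.001
```

>>> {"fn": "drive_tool", "kwargs": {"deltas": "-0.01 0 0.3 0 0 0 40; -0.01 0 0.6 0 0 0 40; -0.01 0 0.76 0 0 0 40; -0.01 0 0.76 0 0 0 40; -0.01 0 0.76 0 0 0 40"}}

```text
time: 35.85
tool_pos: [0.542, 0.3189, 0.0586]
ee_rot: [3.14, -0.001, 1.262]
wrist_force: [0.5, 0.1, 0.1]
width: 0.0401
finger_force: 0.0
```

>>> {"fn": "drive_tool", "kwargs": {"deltas": "0 0 0 0 0 0 0; 0 0 0 0 0 0 0; 0 0 0 0 0 0 0; 0 0 0 0 0 0 0; 0 0 0 0 0 0 0"}}

```text
time: 36.35
tool_pos: [0.5419, 0.3191, 0.0586]
ee_rot: [3.14, -0.001, 1.263]
wrist_force: [-1.1, 0.9, 4.0]
width: 0.0159
finger_force: 30.0
```

```bash
python3 - <<'E'
from h import *
o=robot.get_obs(); print(o)
E
```

```text
{'time': 36.35, 'joint_positions': array([4.42031352e-01, 3.27411454e-01, 1.38140965e+00, 2.22039574e-06,
       1.43079492e+00, 7.50066282e-01]), 'qvel': array([-6.30920935e-04, -3.05767422e-05, -1.75777993e-03, -2.65865062e-04,
        1.18046788e-03, -4.58005086e-04]), 'joint_torque': array([-6.66196414e-03, -4.05606508e+01, -2.72474116e+01,  6.55077863e-02,
       -8.65637837e-02,  6.84886661e-03]), 'tool_pos': array([0.54187244, 0.31906845, 0.05860562]), 'ee_rot': array([ 3.14014796e+00, -1.34905183e-03,  1.26276206e+00]), 'wrist_force': array([-1.08289987,  0.86977006,  4.01218213]), 'wrist_torque': array([-0.08072407,  0.10737355,  0.06277712]), 'finger_force': 29.998244047164917, 'width': 0.01593311315564471}
```

Gripped (15.9 mm). I lift, turn so the accurate closing axis lies along the groove, and carry the pin over the opening.

>>> {"fn": "drive_tool", "kwargs": {"deltas": "0 0 -0.15 0 0 0 0; 0 0 -0.35 0 0 0 0; 0 0 -0.6 0 0 0 0; 0 0 -0.85 0 0 0 0; 0 0 -1 0 0 0 0"}}

```text
time: 36.85
tool_pos: [0.542, 0.3191, 0.1607]
ee_rot: [3.139, -0.002, 1.263]
wrist_force: [0.7, 0.9, 0.8]
width: 0.0156
finger_force: 30.0
```

>>> {"fn": "drive_tool", "kwargs": {"deltas": "0 0 -0.15 0 0 0.09 0; 0 0 -0.3 0 0 0.18 0; 0 0 -0.45 0 0 0.27 0; 0 0 -0.6 0 0 0.36 0; 0 0 -0.6 0 0 0.45 0"}}

```text
time: 37.35
tool_pos: [0.542, 0.3192, 0.2206]
ee_rot: [3.141, -0.004, 0.55]
wrist_force: [0.2, -0.7, -0.6]
width: 0.0159
finger_force: 30.0
```

>>> {"fn": "drive_tool", "kwargs": {"deltas": "0 0 0 0 0 0.09 0; 0 0 0 0 0 0.18 0; 0 0 0 0 0 0.285 0; 0 0 0 0 0 0.285 0; 0 0 0 0 0 0.285 0"}}

```text
time: 37.85
tool_pos: [0.5411, 0.3187, 0.2174]
ee_rot: [3.142, 0.001, 0.111]
wrist_force: [-0.2, -0.1, -0.3]
width: 0.0162
finger_force: 30.0
```

```bash
python3 - <<'E'
from h import *
go(*U(.0503,-.046),.215,.109); print(robot.get_obs()['width'])
E
```

```text
at [0.5411 0.3187 0.2174] yaw 0.1108 rp [3.1415e+00 5.0000e-04] j6 end 1.17
6 rows>= 2 [0.035 0.852 0.004] rz 0.0
6 rows>= 2 [0.035 0.852 0.004] rz 0.0
6 rows>= 2 [0.035 0.852 0.004] rz 0.0
6 rows>= 2 [0.036 0.852 0.004] rz 0.0
6 rows>= 2 [0.036 0.852 0.004] rz 0.0
6 rows>= 2 [0.036 0.852 0.004] rz 0.0
0.016189099744397115
```

>>> {"fn": "drive_tool", "kwargs": {"deltas": "0.02 0.45 0 0 0 0 0; 0.035 0.9 0 0 0 0 0"}}

```text
time: 38.05
tool_pos: [0.5542, 0.2297, 0.2172]
ee_rot: [3.141, 0.0, 0.114]
wrist_force: [0.3, -0.5, -0.3]
width: 0.0159
finger_force: 30.0
```

>>> {"fn": "drive_tool", "kwargs": {"deltas": "0.02 0.45 0 0 0 0 0; 0.035 0.9 0 0 0 0 0"}}

```text
time: 38.25
tool_pos: [0.5676, 0.1391, 0.2175]
ee_rot: [-3.142, -0.0, 0.111]
wrist_force: [0.7, -0.2, -0.6]
width: 0.016
finger_force: 30.0
```

>>> {"fn": "drive_tool", "kwargs": {"deltas": "0.02 0.45 0 0 0 0 0; 0.035 0.9 0 0 0 0 0"}}

```text
time: 38.45
tool_pos: [0.5808, 0.0498, 0.2177]
ee_rot: [-3.141, -0.0, 0.111]
wrist_force: [-0.8, -0.4, -1.0]
width: 0.0161
finger_force: 30.0
```

>>> {"fn": "drive_tool", "kwargs": {"deltas": "0.02 0.45 0 0 0 0 0; 0.035 0.9 0 0 0 0 0"}}

```text
time: 38.65
tool_pos: [0.594, -0.0394, 0.2177]
ee_rot: [-3.141, -0.0, 0.111]
wrist_force: [0.5, -0.0, -0.5]
width: 0.0159
finger_force: 30.0
```

>>> {"fn": "drive_tool", "kwargs": {"deltas": "0.02 0.45 0 0 0 0 0; 0.035 0.9 0 0 0 0 0"}}

```text
time: 38.85
tool_pos: [0.6072, -0.1285, 0.2176]
ee_rot: [-3.141, -0.0, 0.111]
wrist_force: [0.4, -0.2, 0.5]
width: 0.0158
finger_force: 30.0
```

>>> {"fn": "drive_tool", "kwargs": {"deltas": "0.02 0.3 0.2 0 0 0 0; 0.035 0.61 0.5 0 0 0 0; 0.035 0.61 0.8 0 0 0 0; 0.035 0.61 0.8 0 0 0 0; 0.035 0.61 0.8 0 0 0 0"}}

```text
time: 39.35
tool_pos: [0.617, -0.1866, 0.1373]
ee_rot: [-3.141, 0.001, 0.11]
wrist_force: [0.1, -0.2, 0.6]
width: 0.0155
finger_force: 30.0
```

>>> {"fn": "drive_tool", "kwargs": {"deltas": "0 0 0 0 0 0 0; 0 0 0 0 0 0 0; 0 0 0 0 0 0 0"}}

```text
time: 39.65
tool_pos: [0.6183, -0.1867, 0.1397]
ee_rot: [3.14, -0.003, 0.109]
wrist_force: [0.0, -0.2, -1.3]
width: 0.0155
finger_force: 30.0
```

```bash
python3 - <<'E'
from h import *
go(*U(.0503,-.046),.111,.109); o=robot.get_obs(); print(o['wrist_force'])
s=shot('wrist','w28.png')
# groove in this view + shaft check: dump rectified strip at z=.06 near opening
for y in (-.041,-.046,-.051): print(y,proj(s,[*U(.05,y),.056]))
print('tip exp',proj(s,[o['tool_pos'][0],o['tool_pos'][1],o['tool_pos'][2]-.0546]))
E
```

```text
at [ 0.6183 -0.1867  0.1397] yaw 0.1094 rp [ 3.14e+00 -3.10e-03] j6 end 1.17
1 rows>= 1 [0.001 0.006 0.287] rz 0.0
[ 0.04284623 -0.18824836 -1.34942066]
-0.041 [275.85678927 212.20373383]
-0.046 [281.87289159 212.20322704]
-0.051 [287.88872623 212.20272028]
tip exp [281.16272701 223.0749245 ]
```

```bash
python3 - <<'E'
import cv2
im=cv2.imread('pics/w28.png').max(2)
print('cols',list(range(262,303,1)))
for r in range(202,232,2): print(r,' '.join('%3d'%v for v in im[r,262:303]))
E
```

```text
cols [262, 263, 264, 265, 266, 267, 268, 269, 270, 271, 272, 273, 274, 275, 276, 277, 278, 279, 280, 281, 282, 283, 284, 285, 286, 287, 288, 289, 290, 291, 292, 293, 294, 295, 296, 297, 298, 299, 300, 301, 302]
202  32  33  33  35  34  34  35  34  33  34  34  34  34  33  34  34  34  33  32  35  34  33  33  33  33  35  36  34  34  35  36  34  33  33  34  33  35  35  32  35  34
204  33  32  34  33  33  34  35  33  36  33  35  33  34  35  34  35  34  33  34  34  35  33  34  32  33  34  34  33  34  32  31  33  32  32  35  32  33  36  34  33  33
206  26  30  27  28  28  29  29  29  30  29  29  29  27  28  29  27  30  29  27  28  28  27  27  27  28  26  26  27  26  28  23  28  28  29  28  27  27  27  26  27  24
208  18  16  19  20  18  20  18  18  16  16  17  14  16  17  19  19  16  13  19  19  20  22  18  16  17  16  19  13  17  16  18  18  14  14  18  17  17  18  16  17  17
210  15  15  19  15  14  18  16  17  14  16  12  15  16  17  14  15  17  16  14  17  15  15  14  17  17  16  18  15  18  15  17  16  16  16  16  14  16  17  18  15  15
212  17  15  18  16  17  15  15  16  17  14  16  
[... 930 characters left out ...]
  35  34  33  32  31  34  32
224  34  34  32  33  33  34  31  35  31  32  34  33  34  33  43  75 107 123 127 128 128 126 120 101  67  39  35  34  32  34  35  32  33  34  35  34  33  32  33  33  35
226  35  33  34  35  35  34  36  33  34  34  35  35  36  38  49  83 114 126 128 129 128 128 124 108  73  43  36  34  35  33  35  34  35  33  32  36  33  35  36  37  34
228  69  69  68  69  69  71  70  69  68  69  67  69  69  71  77  96 119 127 128 128 127 128 127 115  90  73  69  69  67  67  69  68  68  68  69  69  68  68  68  69  69
230 108 107 107 105 106 106 107 107 106 106 106 106 107 107 109 114 123 127 128 129 128 128 127 122 112 108 107 106 106 107 106 108 107 106 106 107 106 106 107 106 105
```

The shaft tip shows at (281,222), where expected. Descending towards the opening.

>>> {"fn": "drive_tool", "kwargs": {"deltas": "0 0.005 0.12 0 0 0 0; 0 0.005 0.22 0 0 0 0; 0 0.005 0.28 0 0 0 0; 0 0.005 0.31 0 0 0 0; 0 0.005 0.31 0 0 0 0"}}

```text
time: 40.2
tool_pos: [0.6168, -0.1873, 0.1052]
ee_rot: [-3.141, 0.002, 0.108]
wrist_force: [-0.7, 0.5, 0.1]
width: 0.0159
finger_force: 30.0
```

```bash
python3 - <<'E'
from h import *
o=robot.get_obs(); print(o['tool_pos'][2]-.0546,o['wrist_force'],o['wrist_torque']); go(*U(.0503,-.046),.0958,.109)
E
```

```text
0.05060467757793769 [-0.65691411  0.5132785   0.14027309] [-0.03658548  0.13146167  0.00594099]
at [ 0.6168 -0.1873  0.1052] yaw 0.1081 rp [-3.1405e+00  1.8000e-03] j6 end 1.17
1 rows>= 1 [0.016 0.002 0.094] rz -0.001
```

>>> {"fn": "drive_tool", "kwargs": {"deltas": "0 0 0.04 0 0 0 0; 0.01 0 0.07 0 0 0 0; 0.01 0 0.09 0 0 0 0; 0.01 0 0.09 0 0 0 0; 0.01 0 0.09 0 0 0 0"}}

```text
time: 40.7
tool_pos: [0.6186, -0.1875, 0.0981]
ee_rot: [3.141, -0.001, 0.108]
wrist_force: [-0.7, -0.1, 1.5]
width: 0.0159
finger_force: 30.0
```

>>> {"fn": "drive_tool", "kwargs": {"deltas": "0 0 0 0 0 0 0; 0 0 0 0 0 0 0"}}

```text
time: 40.9
tool_pos: [0.6186, -0.1875, 0.0979]
ee_rot: [3.141, -0.001, 0.108]
wrist_force: [-0.3, 0.6, 1.8]
width: 0.0157
finger_force: 30.0
```

>>> {"fn": "drive_tool", "kwargs": {"deltas": "0 0 0.015 0 0 0 0; 0 0 0.03 0 0 0 0; 0 0 0.03 0 0 0 0; 0 0 0.03 0 0 0 0; 0 0 0.03 0 0 0 0"}}

```text
time: 41.4
tool_pos: [0.6186, -0.1875, 0.0948]
ee_rot: [3.141, -0.001, 0.108]
wrist_force: [-0.7, -0.6, 3.4]
width: 0.016
finger_force: 30.0
```

>>> {"fn": "drive_tool", "kwargs": {"deltas": "0 0 0.01 0 0 0 0; 0 0 0.02 0 0 0 0; 0 0 0.02 0 0 0 0; 0 0 0.02 0 0 0 0; 0 0 0.02 0 0 0 0"}}

```text
time: 41.9
tool_pos: [0.6187, -0.1875, 0.0938]
ee_rot: [3.141, -0.001, 0.108]
wrist_force: [-0.2, 0.1, 7.1]
width: 0.016
finger_force: 30.0
```

The button bottomed out (7 N). Now back to the block.

>>> {"fn": "drive_tool", "kwargs": {"deltas": "0 0 -0.1 0 0 0 0; 0 0 -0.3 0 0 0 0; 0 0 -0.6 0 0 0 0; 0 0 -1 0 0 0 0"}}

```text
time: 42.3
tool_pos: [0.6166, -0.1865, 0.1897]
ee_rot: [-3.137, 0.007, 0.108]
wrist_force: [0.4, -0.8, -0.4]
width: 0.0156
finger_force: 30.0
```

>>> {"fn": "drive_tool", "kwargs": {"deltas": "0 0 -0.25 0 0 0 0; -0.02 -0.45 -0.25 0 0 0 0; -0.035 -0.9 -0.25 0 0 0 0"}}

```text
time: 42.6
tool_pos: [0.605, -0.0982, 0.2177]
ee_rot: [-3.141, -0.0, 0.105]
wrist_force: [1.5, 0.4, -0.5]
width: 0.0159
finger_force: 30.0
```

>>> {"fn": "drive_tool", "kwargs": {"deltas": "-0.02 -0.45 0 0 0 0 0; -0.035 -0.9 0 0 0 0 0"}}

```text
time: 42.8
tool_pos: [0.5909, -0.0074, 0.2164]
ee_rot: [-3.14, 0.002, 0.108]
wrist_force: [0.3, -0.1, 0.3]
width: 0.0157
finger_force: 30.0
```

>>> {"fn": "drive_tool", "kwargs": {"deltas": "-0.02 -0.45 0 0 0 0 0; -0.035 -0.9 0 0 0 0 0"}}

```text
time: 43.0
tool_pos: [0.5776, 0.0818, 0.2164]
ee_rot: [-3.141, 0.002, 0.108]
wrist_force: [0.4, 0.6, 0.1]
width: 0.016
finger_force: 30.0
```

>>> {"fn": "drive_tool", "kwargs": {"deltas": "-0.02 -0.45 0 0 0 0 0; -0.035 -0.9 0 0 0 0 0"}}

```text
time: 43.2
tool_pos: [0.5643, 0.1709, 0.2165]
ee_rot: [-3.141, 0.002, 0.108]
wrist_force: [1.9, 0.8, -0.7]
width: 0.0158
finger_force: 30.0
```

>>> {"fn": "drive_tool", "kwargs": {"deltas": "-0.02 -0.45 0 0 0 0 0; -0.035 -0.9 0 0 0 0 0"}}

```text
time: 43.4
tool_pos: [0.5512, 0.2599, 0.2165]
ee_rot: [3.141, 0.002, 0.108]
wrist_force: [0.8, 0.1, -0.4]
width: 0.016
finger_force: 30.0
```

>>> {"fn": "drive_tool", "kwargs": {"deltas": "-0.02 -0.3 0 0 0 -0.09 0; -0.035 -0.6 0 0 0 -0.18 0; -0.035 -0.6 0 0 0 -0.27 0; -0.035 -0.6 0 0 0 -0.36 0; -0.035 -0.6 0 0 0 -0.45 0"}}

```text
time: 43.9
tool_pos: [0.5415, 0.3179, 0.2161]
ee_rot: [-3.14, 0.003, 0.822]
wrist_force: [-0.5, -0.9, -1.3]
width: 0.0158
finger_force: 30.0
```

>>> {"fn": "drive_tool", "kwargs": {"deltas": "0 0 0 0 0 -0.09 0; 0 0 0 0 0 -0.18 0; 0 0 0 0 0 -0.285 0; 0 0 0 0 0 -0.285 0; 0 0 0 0 0 -0.285 0"}}

```text
time: 44.4
tool_pos: [0.5421, 0.3173, 0.2167]
ee_rot: [-3.14, 0.001, 1.26]
wrist_force: [0.8, -0.0, -0.2]
width: 0.0159
finger_force: 30.0
```

```bash
python3 - <<'E'
from h import *
s=shot('wrist','w29.png');go(.5419,.3191,.122,1.263)
E
```

```text
at [0.5421 0.3173 0.2169] yaw 1.2603 rp [-3.1405e+00  7.0000e-04] j6 end 0.84
1 rows>= 3 [ 0.016 -0.008  0.949] rz -0.002
```

>>> {"fn": "drive_tool", "kwargs": {"deltas": "0.015 -0.005 0.3 0 0 0 0; 0.015 -0.005 0.6 0 0 0 0; 0.015 -0.005 0.9 0 0 0 0; 0.015 -0.005 0.95 0 0 0 0; 0.015 -0.005 0.95 0 0 0 0"}}

```text
time: 44.95
tool_pos: [0.5417, 0.3187, 0.1213]
ee_rot: [-3.139, 0.002, 1.262]
wrist_force: [-0.6, -0.1, -0.3]
width: 0.016
finger_force: 30.0
```

>>> {"fn": "drive_tool", "kwargs": {"deltas": "0 0 0 0 0 0 0; 0 0 0 0 0 0 0; 0 0 0 0 0 0 0"}}

```text
time: 45.25
tool_pos: [0.5434, 0.3194, 0.1246]
ee_rot: [3.139, -0.002, 1.262]
wrist_force: [0.2, 0.5, -1.2]
width: 0.0156
finger_force: 30.0
```

```bash
python3 - <<'E'
from h import *
go(.5419,.3191,.0586,1.263)
E
```

```text
at [0.5434 0.3194 0.1246] yaw 1.2625 rp [ 3.139e+00 -2.500e-03] j6 end 0.84
1 rows>= 2 [-0.008 -0.013  0.66 ] rz -0.0
```

>>> {"fn": "drive_tool", "kwargs": {"deltas": "0 -0.007 0.1 0 0 0 0; -0.005 -0.007 0.2 0 0 0 0; -0.005 -0.007 0.25 0 0 0 0; -0.005 -0.007 0.28 0 0 0 0; -0.005 -0.007 0.28 0 0 0 0"}}

```text
time: 45.75
tool_pos: [0.5411, 0.3185, 0.0934]
ee_rot: [-3.14, 0.001, 1.263]
wrist_force: [0.3, -0.7, -0.3]
width: 0.0151
finger_force: 30.0
```

```bash
python3 - <<'E'
from h import *
o=robot.get_obs();print(o['wrist_force'],o['tool_pos'][2]-.0546);go(.5419,.3191,.0586,1.263)
E
```

```text
[ 0.30420978 -0.68540985 -0.33646154] 0.03876885531560615
at [0.5411 0.3185 0.0934] yaw 1.2626 rp [-3.1402e+00  1.2000e-03] j6 end 0.84
1 rows>= 1 [0.008 0.006 0.348] rz -0.0
```

Tip is in the hole without force; lower the rest and release.

>>> {"fn": "drive_tool", "kwargs": {"deltas": "0.005 0.005 0.1 0 0 0 0; 0.005 0.005 0.2 0 0 0 0; 0.005 0.005 0.3 0 0 0 0; 0.005 0.005 0.34 0 0 0 0; 0.005 0.005 0.34 0 0 0 0"}}

```text
time: 46.25
tool_pos: [0.5418, 0.3188, 0.0596]
ee_rot: [-3.141, 0.001, 1.263]
wrist_force: [0.2, -0.3, -0.3]
width: 0.0161
finger_force: 30.0
```

>>> {"fn": "drive_tool", "kwargs": {"deltas": "0 0 0 0 0 0 40; 0 0 0 0 0 0 40; 0 0 0 0 0 0 40; 0 0 0 0 0 0 40; 0 0 0 0 0 0 40"}}

```text
time: 46.75
tool_pos: [0.5423, 0.3191, 0.0607]
ee_rot: [3.141, -0.0, 1.263]
wrist_force: [0.7, 0.3, 1.2]
width: 0.0404
finger_force: 0.0
```

>>> {"fn": "drive_tool", "kwargs": {"deltas": "0 0 -0.2 0 0 0 40; 0 0 -0.5 0 0 0 40; 0 0 -0.9 0 0 0 40; 0 0 -0.9 0 0 0 40"}}

```text
time: 47.15
tool_pos: [0.5455, 0.3207, 0.1583]
ee_rot: [3.132, -0.009, 1.263]
wrist_force: [0.8, 0.2, 1.5]
width: 0.0397
finger_force: 0.0
```

```bash
python3 - <<'E'
from h import *
go(.5489,.2463,.2092,1.679)
E
```

```text
at [0.5455 0.3207 0.1583] yaw 1.2628 rp [ 3.1318 -0.0093] j6 end 0.31
1 rows>= 3 [-0.699  0.257 -0.509] rz -0.265
```

>>> {"fn": "drive_tool", "kwargs": {"deltas": "0 0 -0.45 0 0 0 40; -0.35 0.13 -0.5 0 0 -0.09 40; -0.7 0.25 -0.5 0 0 -0.18 40; -0.7 0.25 -0.5 0 0 -0.265 40; -0.7 0.25 -0.5 0 0 -0.265 40"}}

```text
time: 47.65
tool_pos: [0.5448, 0.2438, 0.2]
ee_rot: [-3.141, -0.0, 1.677]
wrist_force: [0.5, 0.6, -0.1]
width: 0.0399
finger_force: 0.0
```

>>> {"fn": "drive_tool", "kwargs": {"deltas": "0 0 0 0 0 0 0; 0 0 0 0 0 0 0; 0 0 0 0 0 0 0"}}

```text
time: 47.95
tool_pos: [0.5446, 0.2454, 0.2001]
ee_rot: [-3.141, -0.0, 1.679]
wrist_force: [0.3, -0.4, -0.8]
width: 0.0194
finger_force: 0.0
```

```bash
python3 - <<'E'
from pin import *
s=shot('wrist','w30.png'); o=robot.get_obs(); print(o['tool_pos'],o['ee_rot'])
for t,z in (('pin_mid',.075),('pin_block',0)):
    for d in finder.landmark_of('wrist',t)[:2]: print(t,d['xy'],d['confidence'],ray(s,d['xy'],z))
print(pinfit(s,.5423,.318))
go(*U(-.012,.112),.22,1.68)
E
```

```text
[0.54470021 0.24533965 0.2001883 ] [-3.14128045e+00 -5.05685396e-05  1.67904468e+00]
pin_mid [289.1, 120.5] 0.73 [0.54389844 0.31784583 0.075     ]
pin_block [371.9, 259.6] 0.57 [ 6.67718981e-01  1.60431051e-01 -5.55111512e-17]
{'area': 7018, 'handle': array([0.5419, 0.3167, 1.1354, 0.2119]), 'block': array([0.542 , 0.318 , 1.2807, 0.0397])}
at [0.5447 0.2452 0.2003] yaw 1.6792 rp [-3.1415 -0.    ] j6 end -0.18
3 rows>= 3 [-0.933 -0.12  -0.066] rz -0.0
3 rows>= 3 [-0.933 -0.12  -0.066] rz -0.0
3 rows>= 3 [-0.933 -0.12  -0.066] rz -0.0
```

The pin sits as before: handle at (0.5419,0.3167), block unchanged. Last, the toggle.

>>> {"fn": "drive_tool", "kwargs": {"deltas": "-0.45 -0.06 -0.06 0 0 0 0; -0.93 -0.12 -0.06 0 0 0 0"}}

```text
time: 48.3
tool_pos: [0.5431, 0.1514, 0.207]
ee_rot: [3.14, -0.0, 1.683]
wrist_force: [0.9, 0.5, 0.6]
width: 0.0004
finger_force: 0.0
```

>>> {"fn": "drive_tool", "kwargs": {"deltas": "-0.45 -0.06 -0.06 0 0 0 0; -0.93 -0.12 -0.06 0 0 0 0"}}

```text
time: 48.5
tool_pos: [0.5412, 0.0561, 0.2135]
ee_rot: [3.14, 0.0, 1.68]
wrist_force: [0.5, 1.0, 0.3]
width: 0.0004
finger_force: 0.0
```

>>> {"fn": "drive_tool", "kwargs": {"deltas": "-0.45 -0.06 0 0 0 0 0; -0.93 -0.12 0 0 0 0 0; -0.93 -0.12 0 0 0 0 0; -0.93 -0.12 0 0 0 0 0"}}

```text
time: 48.9
tool_pos: [0.5391, -0.0373, 0.2125]
ee_rot: [3.141, -0.001, 1.676]
wrist_force: [-0.7, 0.2, 0.8]
width: 0.0003
finger_force: 0.0
```

```bash
python3 - <<'E'
from h import *
print(robot.get_obs()['width']);go(*U(-.012,.112),.117,1.68)
E
```

```text
0.00027132465847630227
at [ 0.5391 -0.0373  0.2125] yaw 1.6763 rp [ 3.1415e+00 -7.0000e-04] j6 end -0.18
1 rows>= 3 [0.003 0.002 0.955] rz -0.002
```

>>> {"fn": "drive_tool", "kwargs": {"deltas": "0 0 0.35 0 0 0 0; 0 0 0.7 0 0 0 0; 0 0 0.93 0 0 0 0; 0 0 0.95 0 0 0 0; 0 0 0.95 0 0 0 0"}}

```text
time: 49.4
tool_pos: [0.5392, -0.035, 0.1175]
ee_rot: [-3.141, -0.001, 1.681]
wrist_force: [-0.0, -0.0, 0.3]
width: 0.0005
finger_force: 0.0
```

>>> {"fn": "drive_tool", "kwargs": {"deltas": "0 0.12 0.03 0 0 0 0; 0 0.25 0.03 0 0 0 0; 0 0.4 0.03 0 0 0 0; 0 0.53 0.03 0 0 0 0; 0 0.61 0.03 0 0 0 0"}}

```text
time: 49.9
tool_pos: [0.6, -0.0298, 0.1159]
ee_rot: [-3.139, 0.0, 1.679]
wrist_force: [-15.9, -1.7, 10.4]
width: 0.0003
finger_force: 8.8
```

>>> {"fn": "drive_tool", "kwargs": {"deltas": "0 0 0 0 0 0 0; 0 0 0 0 0 0 0; 0 -0.15 0 0 0 0 0; 0 -0.3 -0.4 0 0 0 0; 0 -0.3 -0.9 0 0 0 0"}}

```text
time: 50.4
tool_pos: [0.5679, -0.0328, 0.2031]
ee_rot: [-3.136, -0.002, 1.679]
wrist_force: [1.2, -0.4, 0.3]
width: 0.0005
finger_force: 0.0
```

```bash
python3 - <<'E'
from h import *
s=shot('scene','s2.png')
for d in finder.landmark_of('scene','switch_tip'):print(d,ray(s,d['xy'],.126))
print('on',U(.074,.112),'off',U(.026,.112))
print(robot.get_obs()['tool_pos'],robot.get_obs()['wrist_force'])
E
```

```text
{'xy': [264.5, 232.3], 'confidence': 0.64} [ 0.62959987 -0.02598935  0.126     ]
on [ 0.624777   -0.02761464] off [ 0.57706186 -0.03283629]
[ 0.57461296 -0.03355315  0.21481956] [ 0.43827724 -0.04655509  0.13995795]
```

```bash
python3 - <<'E'
from fit import *
w=shot('wrist')
def ld(n,t,rot):
    T=np.eye(4);T[:3,:3]=R.from_euler('xyz',rot).as_matrix();T[:3,3]=t
    return dict(w,T=T@w['hand_eye'],img=cv2.imread('pics/'+n)[:,:,::-1])
a=ld('w16.png',[.5147,-.1526,.197],[3.1393,-.0025,.4074]); b=ld('w23.png',[.5228,-.2411,.2014],[-3.137,.0032,.4069]); c=ld('w10.png',[.5041,-.0626,.2036],[-3.1408,.0008,.4072])
def rect(s,y,z):
    r=np.arange(-.02,.02,.00025)
    M=np.array([[proj(s,[*U(-.05+x,y+q),z]) for q in r] for x in r],np.float32); return cv2.Laplacian(cv2.GaussianBlur(cv2.cvtColor(cv2.remap(np.ascontiguousarray(s['img']),M[:,:,0],M[:,:,1],cv2.INTER_CUBIC),cv2.COLOR_RGB2GRAY).astype(np.float32),(0,0),3),-1)
A=rect(a,0,.095)
for n,s,y in(('h1',b,-.09),('h3',c,.09)):
    for z0 in (.043,.047,.051,.055,.059): print(n,z0,round(np.corrcoef(A.ravel(),rect(s,y,z0+.044).ravel())[0,1],3))
E
```

```text
h1 0.043 0.319
h1 0.047 0.526
h1 0.051 0.593
h1 0.055 0.443
h1 0.059 0.219
h3 0.043 0.294
h3 0.047 0.51
h3 0.051 0.607
h3 0.055 0.481
h3 0.059 0.248
```

All three carriers stand at the same, locked height. Handing in.

```bash
python3 -c "
from bench import robot
print(robot.close_job())"
```

```text
the job is handed in; nothing more can be done
None
```

The job is handed in, with no verdict returned: I switched the unit off, fitted all three carriers, pressed the reset button to its stop, put the pin back in its block and switched the unit on again last, and my camera and force checks agreed with each step.

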